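# Kit the pendant lamps: cord bobbins to their ceiling roses

### The job

Kit the three pendant lamps: pull the grey tray all the way out from under the shelf and give each of the three ceiling roses lying on the bench a compartment of its own, flat on its base. Slide every bobbin of cord that is on the stand (two or three of them) up off its spindle and put it down in the compartment with the rose of its own colour, standing or lying on the tray floor, then push the loaded tray fully home under the shelf. Leave the other things on the bench where they are.

Things in the scene. Friction and masses are not known exactly. Their poses are not given: they have to be found in the camera images.
- tray (a joint): pull-out of the grey kitting tray on its runners under the shelf, in m: 0 = fully home at the back stop, 0.20 = fully out at the front stop (then its rear edge is 71 mm in front of the shelf). It slides straight towards the robot along the shelf's -x axis with about 2 N of friction and stays where it is left.
- tray_handle (a point): the tray's pull: upright steel post, 20 mm diameter, on a lip in front of the tray's front wall (post axis 30 mm in front of that wall's outer face). The post rises from 11 to 56 mm above the bench; this point is on its axis, 36 mm above the bench. At home it stands 65 mm in front of the shelf's front edge. Moves with the tray; axes as shelf.
- shelf: low riser shelf, fixed: board 400 mm wide, 200 deep, 18 thick, underside 105 mm above the bench, with power strip and cartons on top (to 185 mm above the bench). Origin on the bench under the middle of its front edge; x points under the shelf away from the robot, y to the left. Runners (20 mm high, 10 wide, 321 mm apart on centres) reach 232 mm in front of the edge.
- bay_left (a point): left compartment of the tray (seen from the robot), centre of its floor, 11 mm above the bench; moves with the tray, axes as shelf. Each compartment is open on top, inside 156 mm along x and 96 mm along y, with 4 mm thick walls rising 14 mm above the floor; centres 100 mm apart.
- bay_middle (a point): middle compartment of the tray (seen from the robot), centre of its floor, 11 mm above the bench; moves with the tray, axes as shelf. Each compartment is open on top, inside 156 mm along x and 96 mm along y, with 4 mm thick walls rising 14 mm above the floor; centres 100 mm apart.
- bay_right (a point): right compartment of the tray (seen from the robot), centre of its floor, 11 mm above the bench; moves with the tray, axes as shelf. Each compartment is open on top, inside 156 mm along x and 96 mm along y, with 4 mm thick walls rising 14 mm above the floor; centres 100 mm apart.
- reel_red: wound bobbin of red lamp cord with thin black rims: ring 62 mm outside diameter, 50 mm tall, 24 mm bore, about 0.15 kg; origin at the centre of its underside, z along the bore. Starts on one of the stand's spindles; may be absent.
- reel_red_mid (a point): middle of the red bobbin, 25 mm above its underside on the bore's axis
- rose_red: red ceiling rose: flat-based dome 66 mm diameter, 26 mm high, with an upright cable gland on top, 16 mm diameter, from 26 to 50 mm above the base, by which it is picked up; about 0.07 kg; origin at the centre of its underside, z up through the gland. Starts flat on the bench.
- reel_blue: wound bobbin of blue lamp cord with thin black rims: ring 62 mm outside diameter, 50 mm tall, 24 mm bore, about 0.15 kg; origin at the centre of its underside, z along the bore. Starts on one of the stand's spindles; may be absent.
- reel_blue_mid (a point): middle of the blue bobbin, 25 mm above its underside on the bore's axis
- rose_blue: blue ceiling rose: flat-based dome 66 mm diameter, 26 mm high, with an upright cable gland on top, 16 mm diameter, from 26 to 50 mm above the base, by which it is picked up; about 0.07 kg; origin at the centre of its underside, z up through the gland. Starts flat on the bench.
- reel_yellow: wound bobbin of yellow lamp cord with thin black rims: ring 62 mm outside diameter, 50 mm tall, 24 mm bore, about 0.15 kg; origin at the centre of its underside, z along the bore. Starts on one of the stand's spindles; may be absent.
- reel_yellow_mid (a point): middle of the yellow bobbin, 25 mm above its underside on the bore's axis
- rose_yellow: yellow ceiling rose: flat-based dome 66 mm diameter, 26 mm high, with an upright cable gland on top, 16 mm diameter, from 26 to 50 mm above the base, by which it is picked up; about 0.07 kg; origin at the centre of its underside, z up through the gland. Starts flat on the bench.
- stand: cord stand, fixed to the bench: wooden base 285 x 88 x 14 mm with three upright steel spindles in a row along its x axis, 95 mm apart, the middle one at its origin (on the bench). Spindles 14 mm diameter, 64 mm tall above the base; a bobbin stands on the base round its spindle.
- crystal_a: bystander: faceted cream crystal lamp shade, 78 mm across, 106 mm tall, standing on end; origin at the centre of its underside
- crystal_b: bystander: another such crystal shade; origin at the centre of its underside
- carton: bystander: closed white carton, 90 x 100 x 100 mm; origin at the centre of its underside
- packing_tape: bystander: roll of brown packing tape lying flat, 100 mm across, 48 mm high; origin at the centre of its underside
- screwdriver: bystander: red screwdriver, 180 mm, lying
- parts_box: bystander: open blue parts box, 120 x 160 x 60 mm; origin at the centre of its underside
Mind the look-alikes: they are no part of the job. What is shaped like the reel_red but green or white is not meant.

How it is judged:
By the outcome, as a careful person would: the job done as asked, in the order asked, and still so for the second after the job is handed in, with the robot touching nothing.
Of reel_red, reel_blue, reel_yellow only 2 to 3 are there at a start; the rules pass over those that are not, and their reading is None.
At some moment in a run one of rose_red, rose_blue, rose_yellow may be knocked a few centimetres aside while the robot is not near it.
Once in a run the grip may slacken for a moment while it holds something.
It also fails if it takes over 208 s, if anything falls off the work surface, if the arm or the gripper's body presses on something with over 40 N, if the wrist force passes 120 N, or if a joint passes its speed limit or range.

### The arm

A 6-joint arm with a two-finger parallel gripper is mounted at the origin on the work surface. World frame = base frame: x ahead of the robot, y to its left, z up, the work surface at z = 0. Lengths are in m, angles in rad, forces in N, time in s.
With the tool pointing down it reaches from about 0.375 to 0.9 m from the base axis. Payload 3.1 kg.
Tool frame: the origin (TCP) lies midway between the tips of the shut fingers; the grasp point (between the pads) lies 19 mm behind it; z points along the fingers, y is the direction in which the jaws open and shut (so a half turn about z gives the same grasp; the last joint's range is limited). The gripper opens to 85 mm and grips with 20 to 120 N. Pads are 22 mm wide; open, the fingers measure 114 mm over their backs; the gripper's body (76 mm by 85 mm) begins 54 mm behind the grasp point. The pads swing forward as they close: fully open they stand 13 mm farther back than shut.
Start: joints at [-1.52, 0.527, 1.433, -0, 1.181, -0.178], TCP at [0.142, -0.609, 0.231] pointing down, gripper open.
Joint ranges: [-3.08, 3.08], [-0.75, 2.2], [0.22, 2.44], [-1.43, 4.57], [0, 2.65], [-2.85, 2.85]. Speed limits (rad/s): [2.79, 2.79, 3.14, 3.14, 3.14, 3.14].

### API

Orientations are given as a unit quaternion [x, y, z, w].
In Python, from station import manip gives the robot as it stands.
- The arm moves only by the tool servo_tool, never from a script. Its argument "motion" is a list of rows, each a list of 7 numbers: the shift along the tool's x, y, z in mm, then the turn, a rotation vector about the tool's x, y, z in rad, then the opening, from -1 (shut) to 1 (fully open), so that 0 is half open. In form: [[x, y, z, rx, ry, rz, hand], ...]. A call has 1 to 12 rows; each row shifts and turns the pose as measured when the row begins, along the tool's axes as they then stand; what a row does not reach is not made up. A row lasts 1/12 s, in which the tool goes at most 41.7 mm and 7.16 degrees, less where a joint would pass 70% of its speed; a pose out of reach is approached as far as the arm can. A call with a gripper value outside its range is refused whole. The fingers move at their own pace and stop on an object; "grip_force" is the grip in N (left out, the last holds). Time passes only in rows, so rows that do not move let the fingers close. It gives the time, the measured TCP pose, the force and the opening at its end, in the units of the state.
- manip.sense(): the state, without advancing time (a new reading comes with each control period).
- manip.snapshot(name): name is "side" or "top"; returns a dict with "frame" (384x512x3 uint8, red, green, blue), "mtx" (3x3 intrinsics, pixels), "dist_coeffs" ([k1, k2, p1, p2, k3] as OpenCV has them; the pictures are not rectified), "world_from_camera" (4x4, takes a point from camera to world coordinates). Camera axes: x right, y up, looking along -z (the intrinsics and any distortion apply to the point x, -y, -z); pixel columns grow to the right and rows downward; lengths in m; the calibration is good to about 2 mm. A picture is of the moment at which its call begins. There is no depth.
- manip.sign_off(): hands the job in, once; it reports no verdict.
The state is a dict: "t": time; "q": joint angles; "qd": joint speeds; "tau": joint torques, N m; "tcp_pos": TCP position; "tool_rot": TCP orientation; "force": force on the tool from outside, world axes, zero at the start; "ft_torque": the same for the moment, N m; "finger_gap": opening from 0.0 (shut) to 1.0 (fully open).
Only numpy, scipy, OpenCV 4.12 (cv2) and the standard library are available. Lean on these libraries where they do the work, as an engineer would, in place of code of your own. Each camera call takes 0.05 s, during which the arm holds its last target.

## Working session

There is one attempt and no reset: what is moved stays moved. The work goes in short steps, Python scripts to look and compute and a tool call to move; the robot and the scene stay as the last step left them, time stands still between calls to the robot, and variables do not carry over. Pictures are saved under pics/ and viewed, and the job is handed in when it is done.

Besides the shell and the picture viewer there is one more tool, called after "Call:" in YAML: its name, and indented under it one key for each argument. servo_tool: Moves the arm, as the interface text tells. Its arguments: {"type":"object","properties":{"motion":{"type":"array"},"grip_force":{"type":"number"}},"required":["motion"]}

```bash
ls; mkdir -p pics
cat > h.py <<'E'
import numpy as np, cv2
from station import manip
def snap(name,fn=None):
    s=manip.snapshot(name)
    if fn: cv2.imwrite('pics/'+fn,s['frame'][:,:,::-1])
    return s
def ray(s,u,v):
    p=cv2.undistortPoints(np.array([[[u,v]]],float),np.array(s['mtx'],float),np.array(s['dist_coeffs'],float))[0,0]
    T=np.array(s['world_from_camera']); d=T[:3,:3]@np.array([p[0],-p[1],-1.]); return T[:3,3],d
def onz(s,u,v,z):
    o,d=ray(s,u,v); return o+d*(z-o[2])/d[2]
def proj(s,P):
    T=np.linalg.inv(np.array(s['world_from_camera'])); p=T[:3,:3]@np.array(P,float)+T[:3,3]
    p=np.array([[p[0],-p[1],-p[2]]])
    return cv2.projectPoints(p,np.zeros(3),np.zeros(3),np.array(s['mtx'],float),np.array(s['dist_coeffs'],float))[0][0,0]
E
python3 - <<'E'
from h import *
for n in('side','top'):
    s=snap(n,n+'0.png'); print(n,np.round(s['world_from_camera'],3),np.round(s['mtx'],1),s['dist_coeffs'])
    cv2.imwrite('pics/%s0b.png'%n,cv2.resize(s['frame'][:,:,::-1],(800,600),interpolation=cv2.INTER_CUBIC))
print(manip.sense())
E
```

```text
pics
side [[ 0.953  0.177 -0.245  0.177]
 [-0.302  0.504 -0.809 -1.11 ]
 [-0.019  0.846  0.533  0.779]
 [ 0.     0.     0.     1.   ]] [[388.2   0.  251.8]
 [  0.  388.2 188.2]
 [  0.    0.    1. ]] [-0.11975366  0.          0.          0.          0.        ]
top [[-0.003  0.997 -0.079  0.41 ]
 [-1.    -0.003  0.007 -0.021]
 [ 0.006  0.079  0.997  1.435]
 [ 0.     0.     0.     1.   ]] [[390.1   0.  259.1]
 [  0.  390.1 192.5]
 [  0.    0.    1. ]] [-0.06281946  0.          0.          0.          0.        ]
{'t': 0.1, 'q': array([-1.51945380e+00,  5.28396929e-01,  1.43378800e+00,  1.07590827e-05,
        1.18143476e+00, -1.78518033e-01]), 'qd': array([-7.74093079e-04, -4.13343653e-03, -2.45008883e-03,  1.69737940e-03,
       -1.74421375e-05,  8.83531226e-04]), 'tau': array([-2.21704749e-04, -4.43305779e+01, -1.78586626e+01, -1.46765487e-04,
        3.91289504e-03, -2.15652221e-06]), 'tcp_pos': array([ 0.14238727, -0.60788598,  0.23041252]), 'tool_rot': array([ 9.93402507e-01,  1.14675335e-01,  6.93687454e-05, -1.01115463e-03]), 'force': array([-0.58197279,  0.20941766,  0.05459101]), 'ft_torque': array([-0.00641423, -0.04050817, -0.01635235]), 'finger_gap': 0.9966549861693809}
```

View pics/top0b.png

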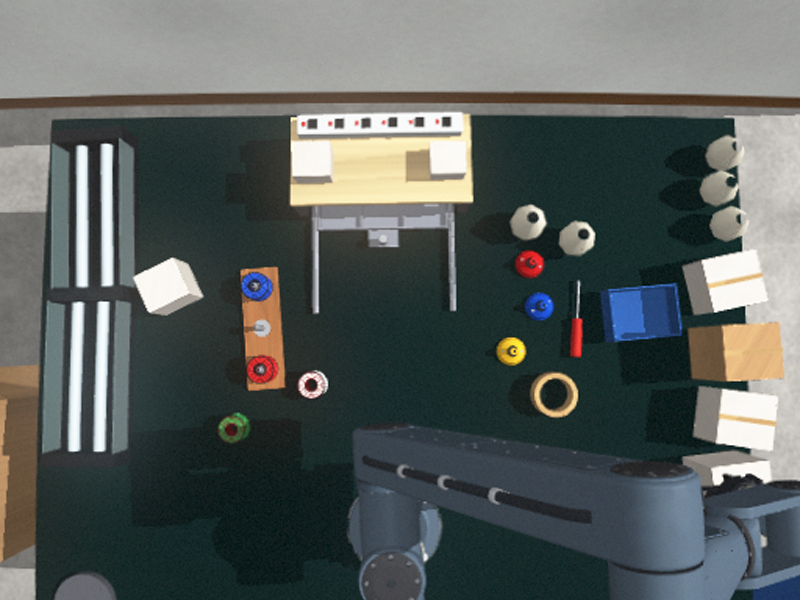

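View pics/side0b.png

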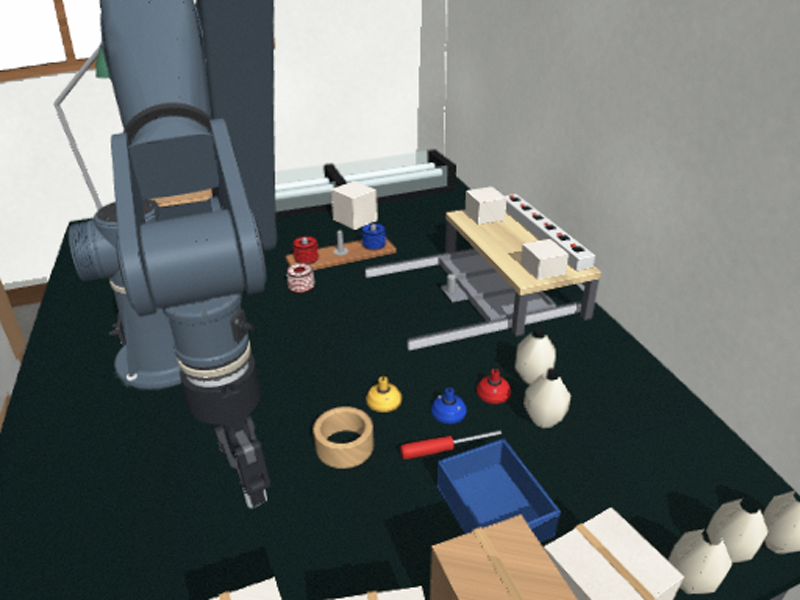

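The top view shows roses at (800-px picture) red (530,264), blue (539,306) and yellow (511,351). Red (262,370) and blue (257,287) bobbins are on the stand, and its middle spindle (261,327) is empty. The green (234,428) and white (313,384) rings lie on the bench, so they are look-alikes. The tray post is at about (383,237).

```bash
cat >> h.py <<'E'
def masks(f):
    h=cv2.cvtColor(f,cv2.COLOR_RGB2HSV); H,S,V=[h[:,:,i].astype(int) for i in range(3)]
    return {'red':((H<7)|(H>172))&(S>150)&(V>70),'blue':(H>105)&(H<128)&(S>140)&(V>60),'yellow':(H>20)&(H<34)&(S>150)&(V>90)}
def blobs(s,mn=25):
    out=[]
    for c,m in masks(s['frame']).items():
        n,l,st,ce=cv2.connectedComponentsWithStats(m.astype(np.uint8))
        for i in range(1,n):
            if st[i,4]>=mn: out.append((c,ce[i].round(1),st[i].tolist()))
    return out
E
python3 - <<'E'
from h import *
for n in('top','side'):
    s=snap(n)
    for b in blobs(s): print(n,b[0],b[1],b[2], onz(s,*b[1],.02).round(3))
    f=s['frame'][:,:,::-1]
    if n=='top':
        a=f[120:290,130:260]; cv2.imwrite('pics/c1.png',cv2.resize(a,None,fx=4.5,fy=3.5,interpolation=cv2.INTER_CUBIC))
        a=f[110:260,190:390]; cv2.imwrite('pics/c2.png',cv2.resize(a,None,fx=4,fy=4,interpolation=cv2.INTER_CUBIC))
    else:
        a=f[100:280,170:370]; cv2.imwrite('pics/c3.png',cv2.resize(a,None,fx=4,fy=3.33,interpolation=cv2.INTER_CUBIC))
E
```

```text
top red [338.5 168.5] [330, 160, 18, 18, 235] [ 0.61  -0.322  0.02 ]
top red [368.6 215.8] [365, 204, 8, 25, 180] [ 0.436 -0.429  0.02 ]
top red [167.7 235.8] [158, 227, 20, 18, 236] [0.366 0.301 0.02 ]
top blue [164.2 183.1] [155, 175, 19, 17, 200] [0.558 0.317 0.02 ]
top blue [410.1 199.7] [384, 181, 53, 38, 1674] [ 0.494 -0.585  0.02 ]
top blue [344.9 195.6] [336, 187, 19, 18, 255] [ 0.51  -0.343  0.02 ]
top blue [498.7 377.8] [482, 369, 30, 15, 321] [-0.161 -0.906  0.02 ]
top yellow [326.7 224.3] [318, 216, 19, 18, 249] [ 0.406 -0.275  0.02 ]
side red [195.3 160.1] [187, 151, 17, 17, 208] [0.37 0.33 0.02]
side red [315.7 248.5] [305, 236, 22, 23, 314] [ 0.603 -0.337  0.02 ]
side red [272.7 285.9] [256, 279, 35, 15, 322] [ 0.433 -0.436  0.02 ]
side blue [239. 151.] [231, 143, 16, 16, 194] [0.565 0.349 0.02 ]
side blue [287.  261.1] [276, 248, 23, 24, 360] [ 0.503 -0.36   0.02 ]
side blue [316.6 313. ] [280, 281, 79, 66, 3111] [ 0.503 -0.556  0.02 ]
side yellow [246.2 253.7] [236, 241, 21, 23, 246] [ 0.403 -0.292  0.02 ]
```

View pics/c2.png

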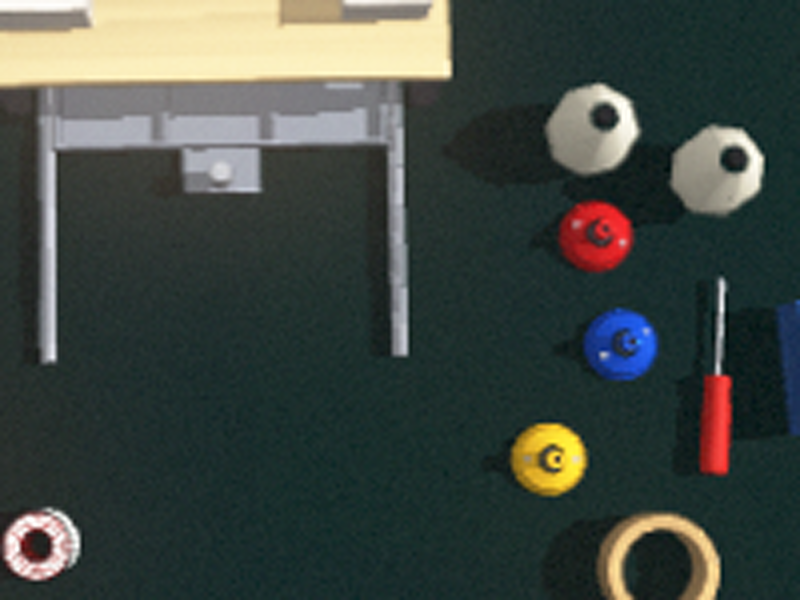

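View pics/c1.png

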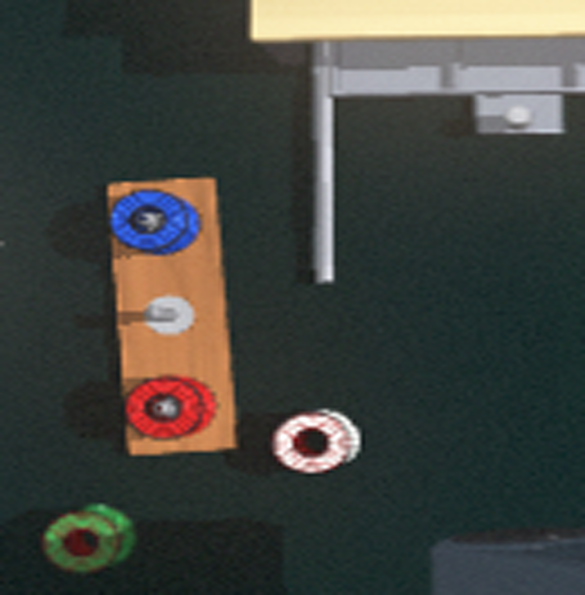

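View pics/c3.png

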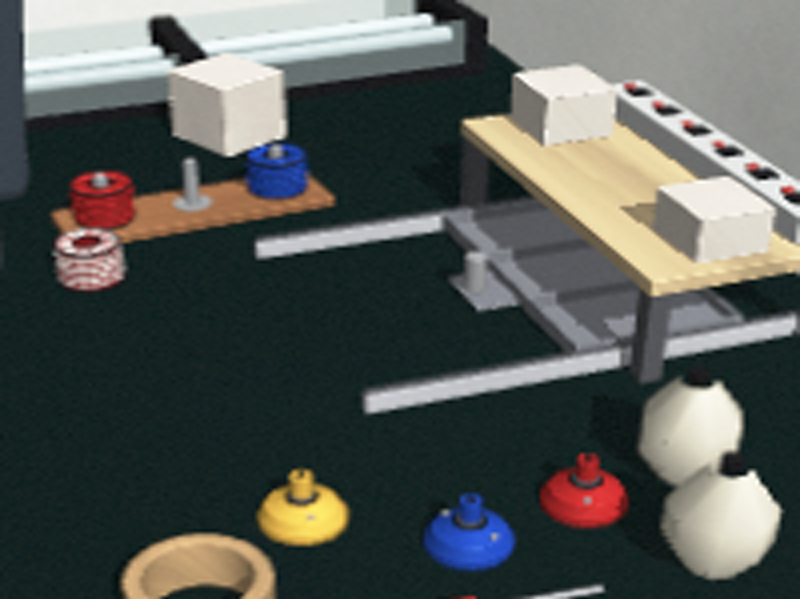

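Run:
```python
from h import *
t=snap('top');s=snap('side')
def tri(a,b):
    A=[];B=[]
    for o,d in (ray(t,*a),ray(s,*b)):
        d=d/np.linalg.norm(d);P=np.eye(3)-np.outer(d,d);A.append(P);B.append(P@o)
    return np.linalg.lstsq(np.vstack(A),np.hstack(B),rcond=None)[0]
for n,a,b,z in [('rr',(340,167.5),(316.75,237.2),.05),('rb',(347,195.3),(287.5,249.2),.05),('ry',(328.5,224.8),(245.75,242),.05),('post',(245.3,153),(288.75,176.9),.056),
 ('spB',(163.3,182.3),(239,145),.078),('spR',(166.2,236.3),(194.75,153.5),.078),('spM',(164,210),(217.75,148.3),.078)]:
    print(n,tri(a,b).round(4),onz(t,*a,z).round(4),onz(s,*b,z).round(4))
print('run',onz(t,202,200,.02).round(4),onz(t,290,198.5,.02).round(4))
print('shelf edge',onz(t,190,130.5,.105),onz(t,302.5,130,.105))
# runner back
for u in((202,132,),(289,130)): print(onz(t,*u,.02))
print(manip.sense()['t'])
```

```text
rr [ 0.6107 -0.3217  0.0486] [ 0.6095 -0.3211  0.05  ] [ 0.6109 -0.3234  0.05  ]
rb [ 0.5096 -0.3443  0.0501] [ 0.5092 -0.3442  0.05  ] [ 0.5101 -0.3443  0.05  ]
ry [ 0.406  -0.2762  0.0505] [ 0.4044 -0.276   0.05  ] [ 0.4077 -0.2759  0.05  ]
post [0.6617 0.0191 0.0543] [0.6615 0.019  0.056 ] [0.6604 0.0165 0.056 ]
spB [0.5555 0.3081 0.069 ] [0.5547 0.3059 0.078 ] [0.5505 0.2901 0.078 ]
spR [0.3658 0.2952 0.0686] [0.3664 0.293  0.078 ] [0.363  0.2766 0.078 ]
spM [0.4604 0.3028 0.0721] [0.4576 0.3019 0.078 ] [0.4605 0.2903 0.078 ]
run [0.4957 0.1775 0.02  ] [ 0.5003 -0.1424  0.02  ]
shelf edge [0.73234103 0.20968312 0.105     ] [ 0.73317938 -0.18107317  0.105     ]
[0.74708812 0.17992217 0.02      ]
[ 0.75383547 -0.14134184  0.02      ]
0.3
```

```bash
cat > p.py <<'E'
import sys
from h import *
from scipy.spatial.transform import Rotation as R
# args: x y z(m) [yaw deg]; prints shift in tool axes mm & turn about tool z
st=manip.sense(); r=R.from_quat(st['tool_rot']); m=r.as_matrix()
yaw=np.degrees(np.arctan2(m[1,0],m[0,0]))
print('t %.2f tcp %s yaw %.1f tilt %.2fdeg gap %.3f F %s'%(st['t'],st['tcp_pos'].round(4),yaw,np.degrees(np.arccos(-m[2,2])),st['finger_gap'],st['force'].round(1)))
a=list(map(float,sys.argv[1:]))
ty=a[3] if len(a)>3 else 0.7
tgt=R.from_euler('z',ty,degrees=True)*R.from_quat([1,0,0,0])
rv=(r.inv()*tgt).as_rotvec()
d=np.array(a[:3])-st['tcp_pos']
print('shift tool (now)',(m.T@d*1000).round(1),'after turn',(tgt.as_matrix().T@d*1000).round(1),'turn',rv.round(3),'dist',(np.linalg.norm(d)*1000).round())
E
python3 p.py 0.66 0.019 0.2
python3 - <<'E'
from h import *
t=snap('top')
for p in((341,139),(373.5,149.5)): print(onz(t,*p,.106))
E
```

```text
t 0.30 tcp [ 0.1424 -0.6083  0.231 ] yaw 13.2 tilt 0.04deg gap 1.000 F [ 0.7 -0.3  0.1]
shift tool (now) [ 646.9 -492.9   31.4] after turn [ 525.3 -621.    31. ] turn [-0.001 -0.     0.218] dist 814.0
[ 0.70129188 -0.31464211  0.106     ]
[ 0.66449422 -0.42767784  0.106     ]
```

Call:
servo_tool:
  motion:
    - [10,-12,0,0,0,0.11,1]
    - [10,-12,0,0,0,0.11,1]
    - [26,-31,0,0,0,0,1]
    - [26,-31,0,0,0,0,1]
    - [26,-31,0,0,0,0,1]
    - [26,-31,0,0,0,0,1]
    - [26,-31,0,0,0,0,1]
    - [26,-31,0,0,0,0,1]
    - [26,-31,0,0,0,0,1]
    - [26,-31,0,0,0,0,1]
    - [26,-31,0,0,0,0,1]
    - [26,-31,0,0,0,0,1]
  grip_force: 40

```text
t: 1.35
tcp_pos: [0.423, -0.2717, 0.2292]
tool_rot: [1.0, -0.01, 0.001, 0.006]
force: [0.5, -1.1, -0.1]
finger_gap: 0.999
```

```bash
python3 p.py 0.66 0.019 0.15
```

```text
t 1.35 tcp [ 0.423  -0.2717  0.2292] yaw -1.1 tilt 0.68deg gap 0.999 F [ 0.5 -1.1 -0.1]
shift tool (now) [ 231.3 -296.1   76.1] after turn [ 240.5 -287.8   79.2] turn [ 0.012 -0.001 -0.031] dist 383.0
```

Call:
servo_tool:
  motion:
    - [25,-30,0,0.01,0,-0.03,1]
    - [25,-30,0,0,0,0,1]
    - [25,-30,0,0,0,0,1]
    - [25,-30,0,0,0,0,1]
    - [25,-30,0,0,0,0,1]
    - [25,-30,0,0,0,0,1]
    - [25,-30,0,0,0,0,1]
    - [25,-30,0,0,0,0,1]
    - [15,-20,20,0,0,0,1]
    - [10,-12,20,0,0,0,1]
    - [5,-6,20,0,0,0,1]

```text
t: 2.27
tcp_pos: [0.6696, 0.0316, 0.1751]
tool_rot: [1.0, 0.011, 0.012, 0.002]
force: [-0.7, -0.2, -0.2]
finger_gap: 1.005
```

```bash
python3 p.py 0.66 0.019 0.10
```

```text
t 2.27 tcp [0.6696 0.0316 0.1751] yaw 1.2 tilt 1.36deg gap 1.005 F [-0.7 -0.2 -0.2]
shift tool (now) [-11.6  12.   74.9] after turn [-9.8 12.5 75.1] turn [ 0.004 -0.023  0.009] dist 77.0
```

Call:
servo_tool:
  motion:
    - [-5,6,0,0,-0.02,0.01,1]
    - [-4,6,15,0,0,0,1]
    - [0,0,25,0,0,0,1]
    - [0,0,25,0,0,0,1]
    - [0,0,0,0,0,0,1]

```text
t: 2.68
tcp_pos: [0.6596, 0.0203, 0.1061]
tool_rot: [1.0, 0.008, -0.002, 0.002]
force: [-0.4, -0.0, -0.1]
finger_gap: 0.997
```

```bash
python3 p.py 0.661 0.018 0.022
python3 - <<'E'
from h import *
for n in('top','side'):
    s=snap(n); f=s['frame'][:,:,::-1]
    a=f[100:230,200:320] if n=='top' else f[60:220,220:370]
    cv2.imwrite('pics/d_%s.png'%n,cv2.resize(a,None,fx=4,fy=4,interpolation=cv2.INTER_CUBIC))
E
```

```text
t 2.68 tcp [0.6596 0.0203 0.1061] yaw 0.9 tilt 0.34deg gap 0.997 F [-0.4 -0.  -0.1]
shift tool (now) [ 1.7  1.9 84.1] after turn [ 1.4  2.3 84.1] turn [0.005 0.004 0.003] dist 84.0
```

View pics/d_side.png

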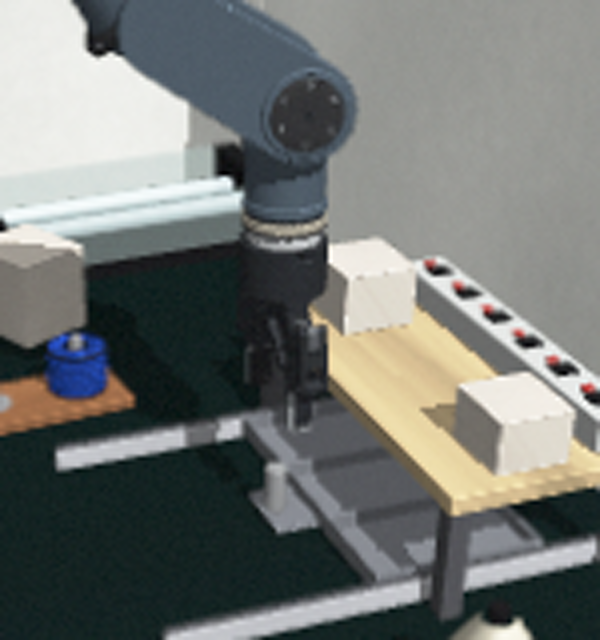

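The open gripper is above the post, which shows at crop (272,485). The body clears the shelf edge.

Call:
servo_tool:
  motion:
    - [0,1,15,0,0,0,1]
    - [0,1,15,0,0,0,1]
    - [0,0,15,0,0,0,1]
    - [0,0,15,0,0,0,1]
    - [0,0,12,0,0,0,1]
    - [0,0,8,0,0,0,1]
    - [0,0,0,0,0,0,-1]
    - [0,0,0,0,0,0,-1]
    - [0,0,0,0,0,0,-1]
    - [0,0,0,0,0,0,-1]
    - [0,0,0,0,0,0,-1]
    - [0,0,0,0,0,0,-1]
  grip_force: 50

```text
t: 3.78
tcp_pos: [0.6771, 0.0238, 0.0501]
tool_rot: [1.0, 0.001, 0.018, -0.005]
force: [1.0, 0.5, -3.7]
finger_gap: 0.152
```

```bash
python3 p.py 0.461 0.0165 0.022
```

```text
t 3.78 tcp [0.6771 0.0238 0.0501] yaw 0.1 tilt 2.19deg gap 0.152 F [ 1.   0.5 -3.7]
shift tool (now) [-217.     7.3   20. ] after turn [-216.2    4.7   28.1] turn [-0.009 -0.037 -0.011] dist 218.0
```

Run:
```python
from h import *
print({k:np.round(v,3) for k,v in manip.sense().items()})
for n in('top','side'):
    s=snap(n); f=s['frame'][:,:,::-1]
    a=f[100:230,200:320] if n=='top' else f[60:220,220:370]
    cv2.imwrite('pics/e_%s.png'%n,cv2.resize(a,None,fx=4,fy=4,interpolation=cv2.INTER_CUBIC))
```

```text
{'t': np.float64(3.783), 'q': array([-0.136,  0.806,  1.444,  0.019,  0.856,  1.421]), 'qd': array([ 0.019, -0.015, -0.001, -0.018, -0.001, -0.002]), 'tau': array([-7.6890e+00, -5.1294e+01, -1.3555e+01, -9.7700e-01,  9.6000e-02,
       -2.5000e-02]), 'tcp_pos': array([0.677, 0.024, 0.05 ]), 'tool_rot': array([ 1.   ,  0.001,  0.018, -0.005]), 'force': array([ 1.018,  0.455, -3.652]), 'ft_torque': array([-0.128, -0.162, -0.047]), 'finger_gap': np.float64(0.152)}
```

View pics/e_side.png

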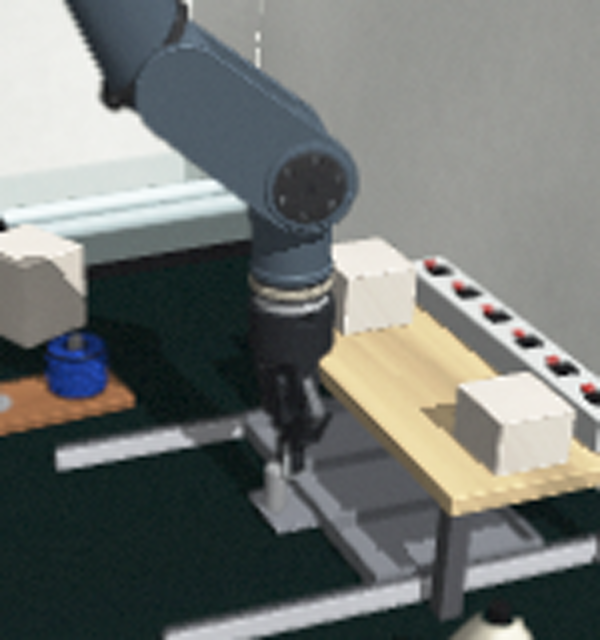

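View pics/e_top.png

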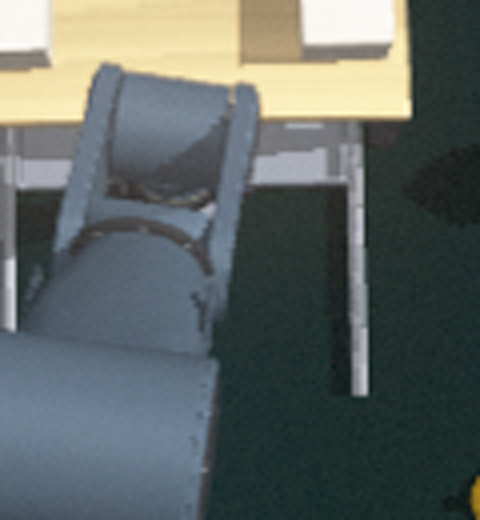

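Call:
servo_tool:
  motion:
    - [0,0,0,0,0,0,1]
    - [0,0,0,0,0,0,1]
    - [0,0,0,0,0,0,1]
    - [0,0,0,0,0,0,1]
    - [0,0,0,0,0,0,1]

```text
t: 4.3
tcp_pos: [0.6785, 0.0253, 0.0528]
tool_rot: [1.0, 0.003, 0.021, -0.004]
force: [0.3, -0.0, 0.4]
finger_gap: 0.828
```

```bash
python3 p.py 0.661 0.018 0.05
```

```text
t 4.30 tcp [0.6785 0.0253 0.0528] yaw 0.3 tilt 2.39deg gap 0.828 F [ 0.3 -0.   0.4]
shift tool (now) [-17.6   7.2   2. ] after turn [-17.6   7.1   2.8] turn [-0.007 -0.041 -0.006] dist 19.0
```

Call:
servo_tool:
  motion:
    - [-8,4,-10,-0.01,-0.04,0,1]
    - [-8,3,0,0,0,0,1]
    - [0,0,0,0,0,0,1]
    - [0,0,0,0,0,0,1]

```text
t: 4.63
tcp_pos: [0.6613, 0.0157, 0.0624]
tool_rot: [1.0, 0.002, 0.001, 0.002]
force: [-0.4, 0.9, -0.1]
finger_gap: 0.999
```

```bash
python3 p.py 0.661 0.018 0.022
```

```text
t 4.63 tcp [0.6613 0.0157 0.0624] yaw 0.2 tilt 0.22deg gap 0.999 F [-0.4  0.9 -0.1]
shift tool (now) [-0.3 -2.5 40.4] after turn [-0.3 -2.3 40.4] turn [ 0.004 -0.001 -0.008] dist 40.0
```

Call:
servo_tool:
  motion:
    - [0,-2,10,0,0,0,1]
    - [0,0,10,0,0,0,1]
    - [0,0,10,0,0,0,1]
    - [0,0,0,0,0,0,1]

```text
t: 4.97
tcp_pos: [0.6607, 0.0173, 0.0287]
tool_rot: [1.0, 0.001, 0.001, 0.002]
force: [-0.7, 0.0, -0.5]
finger_gap: 1.0
```

```bash
python3 p.py 0.661 0.018 0.022
```

```text
t 4.97 tcp [0.6607 0.0173 0.0287] yaw 0.2 tilt 0.19deg gap 1.000 F [-0.7  0.  -0.5]
shift tool (now) [ 0.3 -0.7  6.7] after turn [ 0.3 -0.7  6.7] turn [ 0.003 -0.001 -0.01 ] dist 7.0
```

Call:
servo_tool:
  motion:
    - [0,0,4,0,0,0,1]
    - [0,0,0,0,0,0,0]
    - [0,0,0,0,0,0,-0.3]
    - [0,0,0,0,0,0,-0.4]
    - [0,0,0,0,0,0,-0.4]
  grip_force: 30

```text
t: 5.38
tcp_pos: [0.6595, 0.0178, 0.0212]
tool_rot: [1.0, 0.002, -0.001, 0.001]
force: [-0.1, -0.0, 0.7]
finger_gap: 0.456
```

```bash
python3 p.py 0.661 0.018 0.022
```

```text
t 5.38 tcp [0.6595 0.0178 0.0212] yaw 0.2 tilt 0.21deg gap 0.456 F [-0.1 -0.   0.7]
shift tool (now) [ 1.5 -0.2 -0.8] after turn [ 1.5 -0.2 -0.8] turn [ 0.002  0.003 -0.009] dist 2.0
```

Call:
servo_tool:
  motion:
    - [1,0,-1,0,0,0,-0.5]
    - [0,0,0,0,0,0,-0.6]
    - [0,0,0,0,0,0,-0.7]
    - [0,0,0,0,0,0,-0.8]
    - [0,0,0,0,0,0,-0.8]

```text
t: 5.8
tcp_pos: [0.6596, 0.0241, 0.0224]
tool_rot: [1.0, 0.0, -0.002, -0.003]
force: [0.2, 0.6, -2.5]
finger_gap: 0.227
```

```bash
python3 p.py 0.661 0.018 0.022
```

```text
t 5.80 tcp [0.6596 0.0241 0.0224] yaw 0.0 tilt 0.43deg gap 0.227 F [ 0.2  0.6 -2.5]
shift tool (now) [1.4 6.1 0.4] after turn [1.3 6.1 0.4] turn [-0.006  0.004 -0.012] dist 6.0
```

Call:
servo_tool:
  motion:
    - [0,0,0,0,0,0,-1]
    - [0,0,0,0,0,0,-1]
    - [-5,0,0,0,0,0,-1]
    - [-10,0,0,0,0,0,-1]
    - [-10,0,0,0,0,0,-1]
    - [-10,0,0,0,0,0,-1]
    - [-10,0,0,0,0,0,-1]
  grip_force: 50

```text
t: 6.38
tcp_pos: [0.6199, 0.0234, 0.0224]
tool_rot: [1.0, -0.001, 0.005, -0.003]
force: [1.6, 0.5, -4.2]
finger_gap: 0.219
```

```bash
python3 p.py 0.461 0.022 0.022
```

```text
t 6.38 tcp [0.6199 0.0234 0.0224] yaw -0.1 tilt 0.72deg gap 0.219 F [ 1.6  0.5 -4.2]
shift tool (now) [-158.9    1.8   -1.3] after turn [-158.9   -0.5    0.4] turn [-0.007 -0.011 -0.014] dist 159.0
```

Gripped and sliding; keep pulling.

Call:
servo_tool:
  motion:
    - [-15,0,0,0,-0.01,0,-1]
    - [-15,0,0,0,0,0,-1]
    - [-15,0,0,0,0,0,-1]
    - [-15,0,0,0,0,0,-1]
    - [-15,0,0,0,0,0,-1]
    - [-15,0,0,0,0,0,-1]
    - [-15,0,0,0,0,0,-1]
    - [-15,0,0,0,0,0,-1]

```text
t: 7.05
tcp_pos: [0.5058, 0.0216, 0.0225]
tool_rot: [1.0, -0.002, 0.013, -0.002]
force: [5.0, 0.7, -5.6]
finger_gap: 0.218
```

```bash
python3 p.py 0.461 0.022 0.022
```

```text
t 7.05 tcp [0.5058 0.0216 0.0225] yaw -0.3 tilt 1.46deg gap 0.218 F [ 5.   0.7 -5.6]
shift tool (now) [-44.8  -0.1  -0.6] after turn [-44.8  -0.9   0.5] turn [-0.004 -0.025 -0.017] dist 45.0
```

Call:
servo_tool:
  motion:
    - [-12,0,0,0,-0.02,-0.01,-1]
    - [-12,0,0,0,0,0,-1]
    - [-10,0,0,0,0,0,-1]
    - [-8,0,0,0,0,0,-1]
    - [-6,0,0,0,0,0,-1]
    - [-6,0,0,0,0,0,-1]
    - [0,0,0,0,0,0,-1]

```text
t: 7.63
tcp_pos: [0.4647, 0.021, 0.0226]
tool_rot: [1.0, -0.001, 0.019, -0.001]
force: [-3.4, -3.9, -1.7]
finger_gap: 0.214
```

```bash
python3 p.py 0.461 0.022 0.022
```

```text
t 7.63 tcp [0.4647 0.021  0.0226] yaw -0.1 tilt 2.17deg gap 0.214 F [-3.4 -3.9 -1.7]
shift tool (now) [-3.8 -1.   0.5] after turn [-3.7 -1.   0.6] turn [-0.002 -0.038 -0.013] dist 4.0
```

Call:
servo_tool:
  motion:
    - [-6,0,0,0,-0.02,0,-1]
    - [-6,0,0,0,-0.02,0,-1]
    - [-5,0,0,0,0,0,-1]

```text
t: 7.88
tcp_pos: [0.4643, 0.0208, 0.0227]
tool_rot: [1.0, -0.002, 0.015, 0.0]
force: [9.6, 7.4, -11.9]
finger_gap: 0.22
```

```bash
python3 p.py 0.461 0.022 0.022
```

```text
t 7.88 tcp [0.4643 0.0208 0.0227] yaw -0.2 tilt 1.73deg gap 0.220 F [  9.6   7.4 -11.9]
shift tool (now) [-3.3 -1.2  0.6] after turn [-3.3 -1.2  0.7] turn [ 0.001 -0.03  -0.016] dist 4.0
```

Front stop reached. Releasing.

Call:
servo_tool:
  motion:
    - [0,0,0,0,0,0,0]
    - [0,0,0,0,0,0,0]
    - [0,0,0,0,-0.02,0,0.2]
    - [0,0,-15,0,0,0,0.2]
    - [0,0,-30,0,0,0,0.2]
    - [0,0,-40,0,0,0,0.2]
    - [0,0,-40,0,0,0,0.2]
    - [0,0,-40,0,0,0,0.2]
    - [0,35,0,0,0,0,-0.2]
    - [0,40,0,0,0,0,-0.2]
    - [0,40,0,0,0,0,-0.2]
    - [0,40,0,0,0,0,-0.2]

```text
t: 8.88
tcp_pos: [0.452, -0.1328, 0.1995]
tool_rot: [1.0, 0.007, -0.007, 0.001]
force: [1.0, -0.4, 0.7]
finger_gap: 0.4
```

```bash
python3 p.py 0.406 -0.276 0.1
python3 - <<'E'
from h import *
for n in('top','side'):
    s=snap(n,n+'1.png'); f=s['frame'][:,:,::-1]
    for b in blobs(s): print(n,b)
    cv2.imwrite('pics/%s1b.png'%n,cv2.resize(f,(800,600),interpolation=cv2.INTER_CUBIC))
E
```

```text
t 8.88 tcp [ 0.452  -0.1328  0.1995] yaw 0.8 tilt 0.78deg gap 0.400 F [ 1.  -0.4  0.7]
shift tool (now) [-46.8 142.3 100.4] after turn [-47.8 142.6  99.5] turn [0.002 0.013 0.002] dist 180.0
top ('red', array([338.5, 168.5]), [330, 160, 18, 18, 237])
top ('red', array([368.6, 215.7]), [365, 204, 8, 25, 179])
top ('red', array([167.9, 236. ]), [158, 227, 20, 18, 216])
top ('blue', array([164.1, 183.2]), [155, 175, 19, 17, 204])
top ('blue', array([410.1, 199.7]), [384, 181, 53, 38, 1671])
top ('blue', array([344.9, 195.6]), [336, 187, 19, 18, 254])
top ('blue', array([496.7, 374.6]), [482, 365, 30, 19, 536])
top ('yellow', array([329.3, 225.3]), [322, 216, 15, 18, 163])
side ('red', array([195.1, 160.3]), [187, 152, 17, 16, 196])
side ('red', array([315.8, 248.5]), [305, 236, 22, 23, 312])
side ('red', array([272.7, 285.9]), [256, 279, 35, 15, 323])
side ('blue', array([235.1, 151.5]), [231, 144, 10, 15, 91])
side ('blue', array([287. , 261.1]), [276, 248, 23, 24, 359])
side ('blue', array([316.5, 313. ]), [280, 281, 79, 66, 3109])
side ('yellow', array([246.1, 254. ]), [234, 241, 23, 23, 250])
```

View pics/top1b.png

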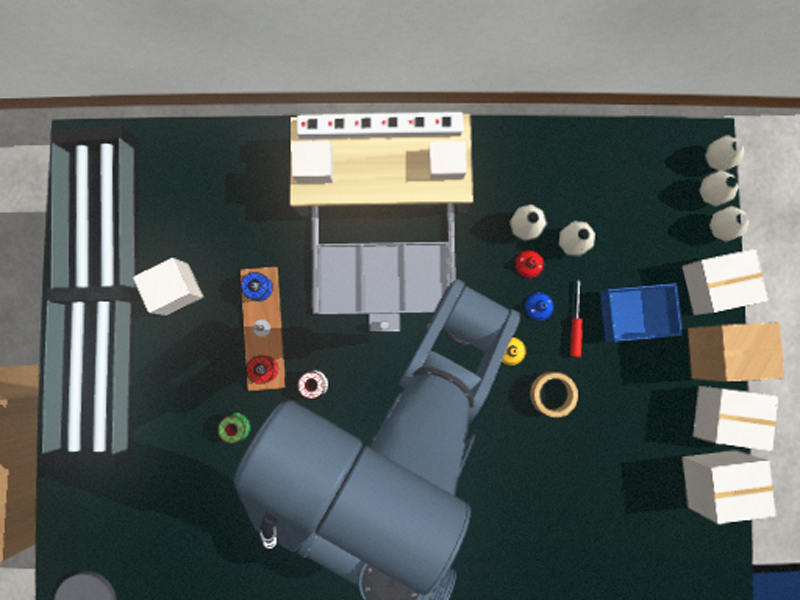

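View pics/side1b.png

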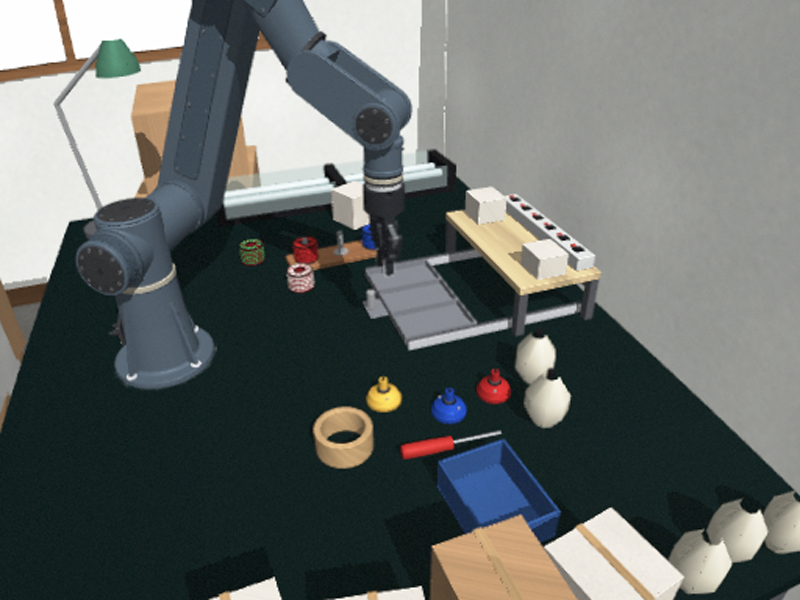

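Run:
```python
from h import *
t=snap('top'); f=t['frame'][:,:,::-1]
a=f[145:215,195:305]; cv2.imwrite('pics/f.png',cv2.resize(a,None,fx=7,fy=7,interpolation=cv2.INTER_CUBIC))
```

```text
(no output)
```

View pics/f.png

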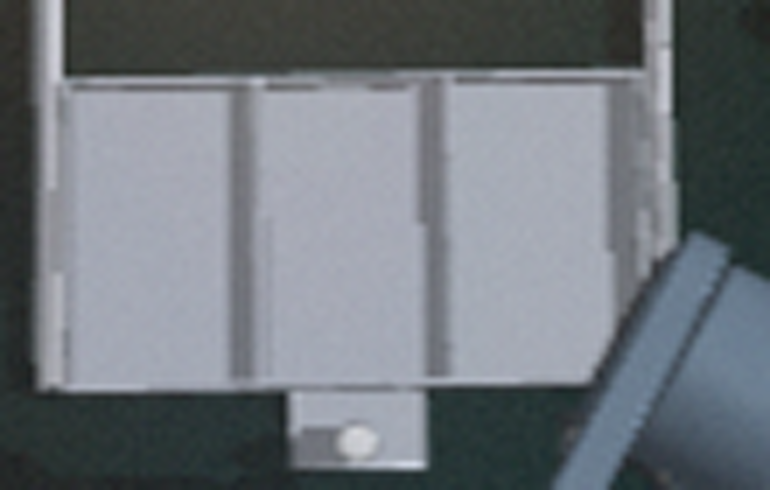

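Run:
```python
from h import *
t=snap('top')
g=lambda x,y,z=.025:onz(t,195+x/7-.43,145+y/7-.43,z).round(4)
print('front',g(150,386),g(340,385),g(540,383));print('rear',g(150,80),g(340,76),g(540,73))
print('divs',g(243,370),g(438,370),g(241,90),g(430,90)); print('post',g(357,438,.056))
```

```text
front [0.4963 0.1261 0.025 ] [0.4966 0.0278 0.025 ] [ 0.4973 -0.0757  0.025 ]
rear [0.6564 0.127  0.025 ] [0.6582 0.0278 0.025 ] [ 0.6595 -0.0767  0.025 ]
divs [0.5045 0.078  0.025 ] [ 0.5042 -0.0229  0.025 ] [0.6509 0.0795 0.025 ] [ 0.6507 -0.0192  0.025 ]
post [0.4678 0.0181 0.056 ]
```

Call:
servo_tool:
  motion:
    - [-12,36,0,0,0.01,0,-0.2]
    - [-12,36,0,0,0,0,-0.2]
    - [-12,36,10,0,0,0,-0.2]
    - [-10,30,20,0,0,0,-0.2]
    - [0,0,25,0,0,0,-0.2]
    - [0,0,25,0,0,0,-0.2]
    - [0,0,0,0,0,0,-0.2]
  grip_force: 30

```text
t: 9.67
tcp_pos: [0.4033, -0.2626, 0.1169]
tool_rot: [1.0, 0.014, -0.005, -0.003]
force: [0.4, 0.4, -0.6]
finger_gap: 0.4
```

```bash
python3 p.py 0.405 -0.275 0.03
python3 - <<'E'
from h import *
s=snap('side'); f=s['frame'][:,:,::-1]
for b in blobs(s):
  if b[0]=='yellow': print(b)
a=f[180:290,190:330]; cv2.imwrite('pics/g.png',cv2.resize(a,None,fx=5,fy=5,interpolation=cv2.INTER_CUBIC))
E
```

```text
t 9.67 tcp [ 0.4033 -0.2626  0.1169] yaw 1.6 tilt 0.69deg gap 0.400 F [ 0.4  0.4 -0.6]
shift tool (now) [ 2.2 12.9 86.8] after turn [ 1.5 12.4 86.9] turn [-0.006  0.011  0.015] dist 88.0
('yellow', array([246.2, 253.5]), [235, 241, 22, 22, 253])
```

View pics/g.png

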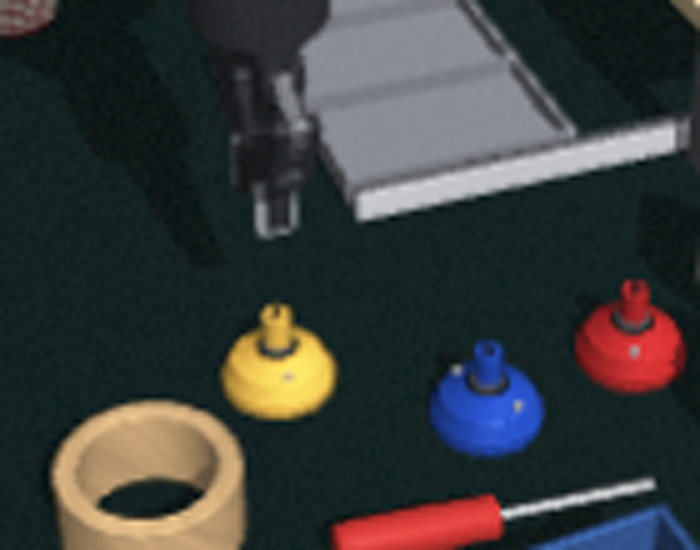

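The gripper is in line with the yellow gland at crop (277,318). Moving over it and down.

Call:
servo_tool:
  motion:
    - [1,7,0,0,0,0.01,-0.2]
    - [1,5,15,0,0,0,-0.2]
    - [0,0,20,0,0,0,-0.2]
    - [0,0,20,0,0,0,-0.2]
    - [0,0,0,0,0,0,-0.2]

```text
t: 10.13
tcp_pos: [0.4107, -0.273, 0.0689]
tool_rot: [1.0, 0.013, -0.002, 0.001]
force: [-0.2, 0.3, 0.3]
finger_gap: 0.404
```

```bash
python3 p.py 0.405 -0.275 0.03
python3 - <<'E'
from h import *
s=snap('side'); f=s['frame'][:,:,::-1]
a=f[210:280,210:300]; cv2.imwrite('pics/g2.png',cv2.resize(a,None,fx=7,fy=7,interpolation=cv2.INTER_CUBIC))
E
```

```text
t 10.13 tcp [ 0.4107 -0.273   0.0689] yaw 1.5 tilt 0.24deg gap 0.404 F [-0.2  0.3  0.3]
shift tool (now) [-5.6  1.7 39. ] after turn [-5.7  1.9 38.9] turn [0.003 0.003 0.013] dist 39.0
```

View pics/g2.png

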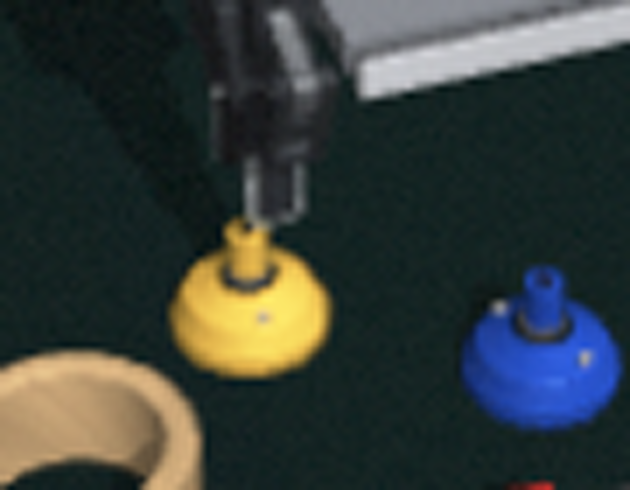

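Call:
servo_tool:
  motion:
    - [-6,2,0,0,0,0.01,-0.2]
    - [-1,0,10,0,0,0,-0.2]
    - [-1,0,10,0,0,0,-0.2]
    - [-1,0,10,0,0,0,-0.2]
    - [0,0,5,0,0,0,-0.2]
    - [0,0,0,0,0,0,-0.2]

```text
t: 10.68
tcp_pos: [0.4053, -0.2783, 0.0393]
tool_rot: [1.0, 0.009, 0.003, 0.007]
force: [-0.0, 0.9, -0.7]
finger_gap: 0.402
```

```bash
python3 p.py 0.405 -0.275 0.03
python3 - <<'E'
from h import *
s=snap('side'); f=s['frame'][:,:,::-1]
a=f[210:280,210:300]; cv2.imwrite('pics/g3.png',cv2.resize(a,None,fx=7,fy=7,interpolation=cv2.INTER_CUBIC))
E
```

```text
t 10.68 tcp [ 0.4053 -0.2783  0.0393] yaw 1.0 tilt 0.86deg gap 0.402 F [-0.   0.9 -0.7]
shift tool (now) [-0.3 -3.4  9.2] after turn [-0.3 -3.3  9.3] turn [ 0.014 -0.007  0.005] dist 10.0
```

View pics/g3.png

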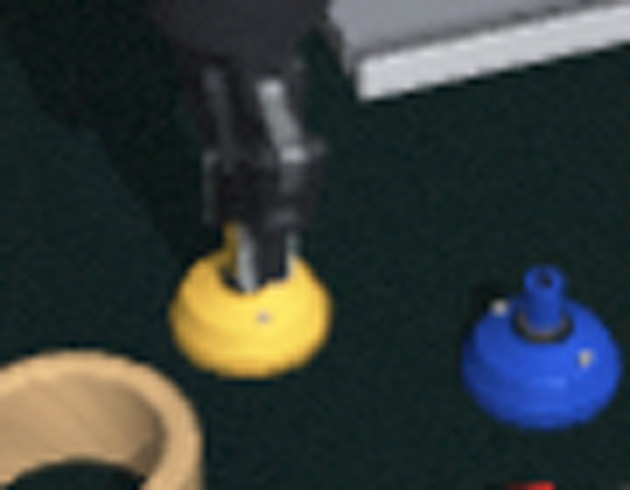

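Call:
servo_tool:
  motion:
    - [0,-2,5,0.01,0,0,-0.2]
    - [0,-1,4,0,0,0,-0.2]
    - [0,0,0,0,0,0,-0.4]
    - [0,0,0,0,0,0,-0.5]
    - [0,0,0,0,0,0,-0.6]
    - [0,0,0,0,0,0,-0.8]
    - [0,0,0,0,0,0,-1]
    - [0,0,0,0,0,0,-1]

```text
t: 11.4
tcp_pos: [0.4059, -0.2756, 0.0305]
tool_rot: [1.0, 0.009, 0.004, 0.002]
force: [-0.7, 0.3, -1.3]
finger_gap: 0.17
```

```bash
python3 p.py 0.405 -0.275 0.2
```

```text
t 11.40 tcp [ 0.4059 -0.2756  0.0305] yaw 1.0 tilt 0.50deg gap 0.170 F [-0.7  0.3 -1.3]
shift tool (now) [ 4.000e-01  1.000e-01 -1.695e+02] after turn [  -0.9   -0.6 -169.5] turn [ 0.004 -0.008  0.005] dist 169.0
```

Call:
servo_tool:
  motion:
    - [0,0,-5,0,0,0,-1]
    - [0,0,-10,0,0,0,-1]
    - [0,0,-20,0,0,0,-1]
    - [0,0,-25,0,0,0,-1]
    - [0,0,-25,0,0,0,-1]
    - [0,0,-10,0,0,0,-1]
    - [0,0,0,0,0,0,-1]
  grip_force: 50

```text
t: 11.98
tcp_pos: [0.4044, -0.2744, 0.1322]
tool_rot: [1.0, 0.009, 0.003, 0.001]
force: [-0.1, 0.1, -1.2]
finger_gap: 0.164
```

```bash
python3 p.py 0.612 -0.0795 0.1
python3 - <<'E'
from h import *
s=snap('side'); f=s['frame'][:,:,::-1]
a=f[150:290,190:330]; cv2.imwrite('pics/g4.png',cv2.resize(a,None,fx=4,fy=4,interpolation=cv2.INTER_CUBIC))
E
```

```text
t 11.98 tcp [ 0.4044 -0.2744  0.1322] yaw 1.0 tilt 0.38deg gap 0.164 F [-0.1  0.1 -1.2]
shift tool (now) [ 210.8 -191.3   33.1] after turn [ 210.  -192.3   32.2] turn [ 0.002 -0.006  0.005] dist 287.0
```

View pics/g4.png

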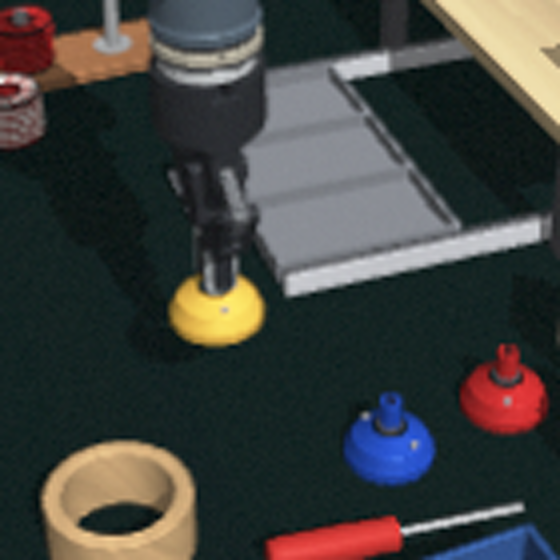

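Call:
servo_tool:
  motion:
    - [15,-14,0,0,0,0,-1]
    - [25,-23,0,0,0,0,-1]
    - [30,-28,0,0,0,0,-1]
    - [30,-28,0,0,0,0,-1]
    - [30,-28,0,0,0,0,-1]
    - [30,-28,0,0,0,0,-1]
    - [25,-23,0,0,0,0,-1]
    - [12,-11,0,0,0,0,-1]
    - [0,0,0,0,0,0,-1]

```text
t: 12.78
tcp_pos: [0.6031, -0.0803, 0.1262]
tool_rot: [1.0, 0.005, -0.0, -0.001]
force: [0.1, 0.1, -1.4]
finger_gap: 0.165
```

```bash
python3 p.py 0.612 -0.0795 0.06
```

```text
t 12.78 tcp [ 0.6031 -0.0803  0.1262] yaw 0.5 tilt 0.11deg gap 0.165 F [ 0.1  0.1 -1.4]
shift tool (now) [ 9.  -0.6 66.2] after turn [ 8.9 -0.7 66.2] turn [-0.002  0.001 -0.003] dist 67.0
```

Call:
servo_tool:
  motion:
    - [5,0,0,0,0,0,-1]
    - [3,0,10,0,0,0,-1]
    - [0,0,15,0,0,0,-1]
    - [0,0,15,0,0,0,-1]
    - [0,0,10,0,0,0,-1]
    - [0,0,0,0,0,0,-1]

```text
t: 13.28
tcp_pos: [0.6063, -0.0829, 0.0692]
tool_rot: [1.0, 0.003, -0.005, -0.001]
force: [-0.3, -0.1, -0.1]
finger_gap: 0.165
```

```bash
python3 p.py 0.612 -0.0795 0.043
python3 - <<'E'
from h import *
s=snap('side'); f=s['frame'][:,:,::-1]
a=f[120:250,220:360]; cv2.imwrite('pics/g5.png',cv2.resize(a,None,fx=5,fy=4.5,interpolation=cv2.INTER_CUBIC))
E
```

```text
t 13.28 tcp [ 0.6063 -0.0829  0.0692] yaw 0.4 tilt 0.57deg gap 0.165 F [-0.3 -0.1 -0.1]
shift tool (now) [ 6.  -3.3 26.1] after turn [ 5.7 -3.4 26.2] turn [-0.003  0.01  -0.005] dist 27.0
```

View pics/g5.png

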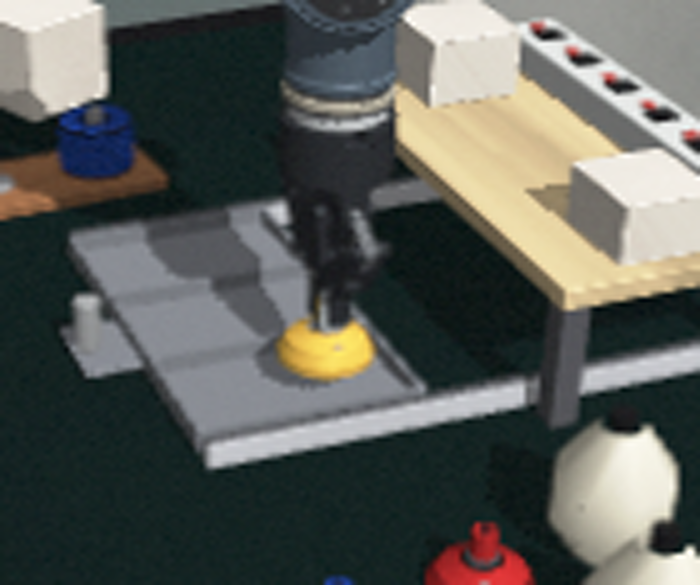

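Call:
servo_tool:
  motion:
    - [0,-2,8,0,0.01,0,-1]
    - [0,-1,8,0,0,0,-1]
    - [0,0,6,0,0,0,-1]
    - [0,0,4,0,0,0,-1]
    - [0,0,3,0,0,0,-1]
    - [0,0,0,0,0,0,-1]

```text
t: 13.83
tcp_pos: [0.6073, -0.0835, 0.0415]
tool_rot: [1.0, 0.001, 0.002, -0.001]
force: [-0.3, 0.3, -0.6]
finger_gap: 0.161
```

```bash
python3 p.py 0.606 -0.0795 0.0415
```

```text
t 13.83 tcp [ 0.6073 -0.0835  0.0415] yaw 0.1 tilt 0.25deg gap 0.161 F [-0.3  0.3 -0.6]
shift tool (now) [-1.3 -4.  -0. ] after turn [-1.2 -4.  -0. ] turn [-0.001 -0.004 -0.01 ] dist 4.0
```

Call:
servo_tool:
  motion:
    - [0,0,2,0,0,0,-1]
    - [0,0,1,0,0,0,-1]
    - [0,0,0,0,0,0,-0.5]
    - [0,0,0,0,0,0,-0.3]
    - [0,0,0,0,0,0,-0.2]
    - [0,0,0,0,0,0,-0.2]
    - [0,0,-10,0,0,0,-0.2]
    - [0,0,-20,0,0,0,-0.2]
    - [0,0,-30,0,0,0,-0.2]
    - [0,0,-35,0,0,0,-0.2]
    - [-10,30,-20,0,0,0,-0.2]
    - [-12,38,0,0,0,0,-0.2]

```text
t: 14.83
tcp_pos: [0.5868, -0.1466, 0.1614]
tool_rot: [1.0, 0.006, 0.002, -0.001]
force: [-0.8, 0.1, -0.6]
finger_gap: 0.401
```

```bash
python3 p.py 0.509 -0.344 0.1
python3 - <<'E'
from h import *
for n in('top','side'):
    s=snap(n,n+'2.png'); f=s['frame'][:,:,::-1]
    for b in blobs(s): print(n,b)
    a=f[130:260,200:400] if n=='top' else f[120:290,200:400]
    cv2.imwrite('pics/%s2c.png'%n,cv2.resize(a,None,fx=3.5,fy=3.5,interpolation=cv2.INTER_CUBIC))
E
```

```text
t 14.83 tcp [ 0.5868 -0.1466  0.1614] yaw 0.7 tilt 0.31deg gap 0.401 F [-0.8  0.1 -0.6]
shift tool (now) [-80.5 196.6  60.4] after turn [-80.2 196.4  61.4] turn [-0.003 -0.005 -0.   ] dist 221.0
top ('red', array([338.5, 168.6]), [330, 160, 18, 18, 238])
top ('red', array([368.6, 215.9]), [365, 204, 8, 25, 181])
top ('red', array([166.8, 235.6]), [158, 227, 19, 18, 204])
top ('blue', array([163.7, 182.9]), [155, 175, 19, 17, 180])
top ('blue', array([410.2, 199.7]), [384, 181, 53, 38, 1674])
top ('blue', array([344.9, 195.6]), [336, 187, 19, 18, 254])
top ('blue', array([496.7, 374.5]), [482, 365, 30, 19, 537])
top ('yellow', array([271.1, 167.3]), [266, 161, 12, 16, 94])
side ('red', array([195.4, 160. ]), [187, 151, 17, 17, 211])
side ('red', array([315.7, 248.5]), [305, 236, 22, 22, 311])
side ('red', array([272.7, 285.9]), [256, 279, 35, 15, 321])
side ('blue', array([238.8, 151.4]), [231, 143, 16, 16, 171])
side ('blue', array([287. , 261.1]), [276, 248, 23, 24, 357])
side ('blue', array([316.6, 313. ]), [280, 281, 79, 66, 3108])
side ('yellow', array([286.6, 203.9]), [278, 198, 17, 11, 98])
```

View pics/side2c.png

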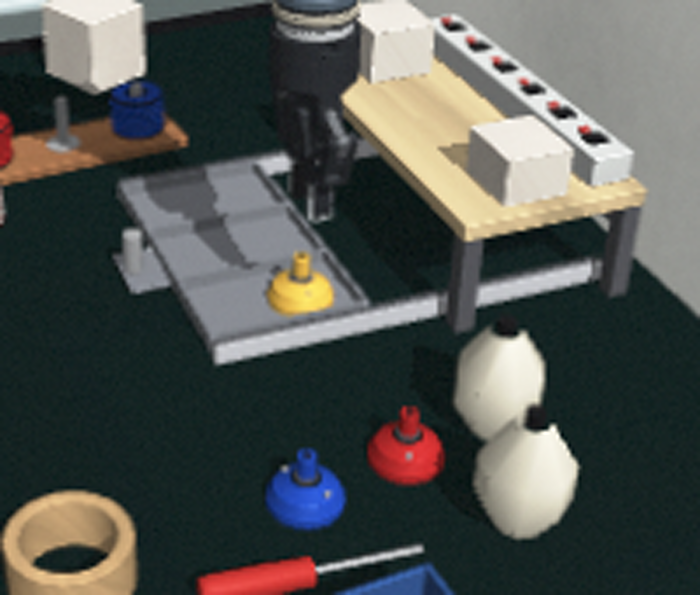

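View pics/top2c.png

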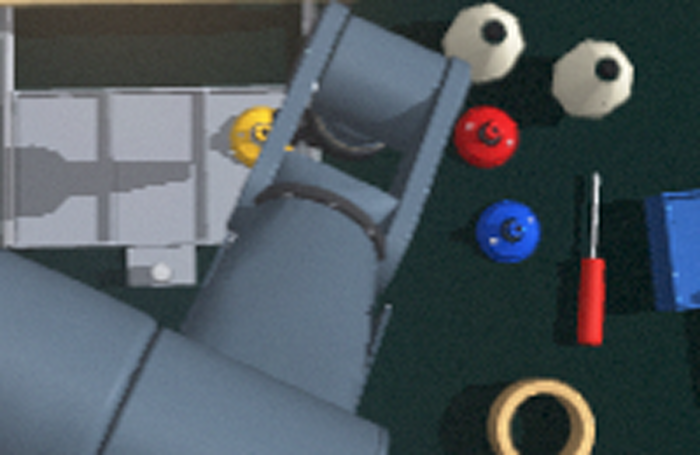

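Yellow rose sits flat in the right bay, at crop (300,290). Blue and red roses haven't moved, so the blue rose is next.

Call:
servo_tool:
  motion:
    - [-14,34,0,0,0,0,-0.2]
    - [-14,34,0,0,0,0,-0.2]
    - [-14,34,10,0,0,0,-0.2]
    - [-14,34,10,0,0,0,-0.2]
    - [-12,30,15,0,0,0,-0.2]
    - [-8,20,15,0,0,0,-0.2]
    - [0,0,5,0,0,0,-0.2]
    - [0,0,0,0,0,0,-0.2]
  grip_force: 30

```text
t: 15.6
tcp_pos: [0.5078, -0.344, 0.1049]
tool_rot: [1.0, 0.001, 0.003, -0.001]
force: [0.7, 0.7, -0.8]
finger_gap: 0.399
```

```bash
python3 p.py 0.509 -0.344 0.075
```

```text
t 15.60 tcp [ 0.5078 -0.344   0.1049] yaw 0.2 tilt 0.41deg gap 0.399 F [ 0.7  0.7 -0.8]
shift tool (now) [ 1.  0. 30.] after turn [ 1.2  0.  29.9] turn [-0.001 -0.007 -0.009] dist 30.0
```

Call:
servo_tool:
  motion:
    - [0,0,10,0,0,0,-0.2]
    - [0,0,12,0,0,0,-0.2]
    - [-1,0,12,0,0,0,-0.2]
    - [-1,0,10,0,0,0,-0.2]
    - [0,0,8,0,0,0,-0.2]
    - [0,0,0,0,0,0,-0.2]

```text
t: 16.1
tcp_pos: [0.509, -0.3372, 0.0496]
tool_rot: [1.0, 0.005, 0.004, -0.002]
force: [0.4, -0.1, -0.2]
finger_gap: 0.403
```

```bash
python3 p.py 0.509 -0.344 0.03;  python3 - <<'E'
from h import *
s=snap('side'); f=s['frame'][:,:,::-1]
a=f[210:290,250:350]; cv2.imwrite('pics/g6.png',cv2.resize(a,None,fx=6,fy=6,interpolation=cv2.INTER_CUBIC))
E
```

```text
t 16.10 tcp [ 0.509  -0.3372  0.0496] yaw 0.5 tilt 0.46deg gap 0.403 F [ 0.4 -0.1 -0.2]
shift tool (now) [-0.2  6.9 19.6] after turn [-0.1  6.8 19.6] turn [-0.003 -0.007 -0.003] dist 21.0
```

View pics/g6.png

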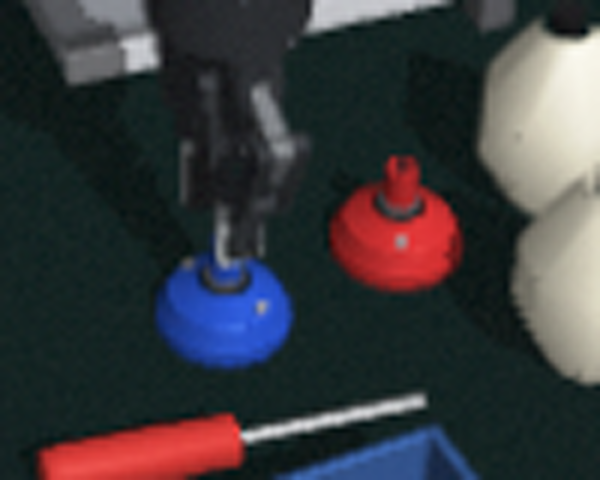

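Call:
servo_tool:
  motion:
    - [0,7,0,0,0,0,-0.2]
    - [0,0,8,0,0,0,-0.2]
    - [0,1,7,0,0,0,-0.2]
    - [0,0,4,0,0,0,-0.2]
    - [0,0,0,0,0,0,-0.2]

```text
t: 16.57
tcp_pos: [0.5114, -0.3466, 0.0311]
tool_rot: [1.0, 0.005, 0.006, 0.0]
force: [0.3, 0.2, -0.8]
finger_gap: 0.403
```

```bash
python3 p.py 0.509 -0.344 0.03;  python3 - <<'E'
from h import *
s=snap('side'); f=s['frame'][:,:,::-1]
a=f[210:290,250:350]; cv2.imwrite('pics/g7.png',cv2.resize(a,None,fx=6,fy=6,interpolation=cv2.INTER_CUBIC))
E
```

```text
t 16.57 tcp [ 0.5114 -0.3466  0.0311] yaw 0.6 tilt 0.63deg gap 0.403 F [ 0.3  0.2 -0.8]
shift tool (now) [-2.4 -2.6  1.1] after turn [-2.4 -2.6  1.1] turn [ 0.    -0.011 -0.001] dist 4.0
```

View pics/g7.png

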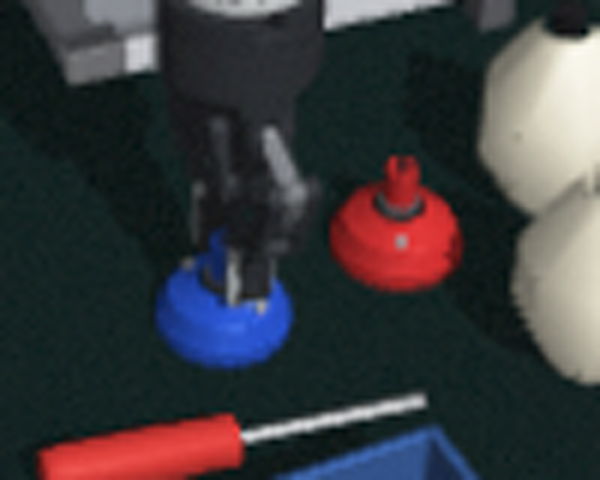

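Call:
servo_tool:
  motion:
    - [-4,-2,0,0,-0.01,0,-0.2]
    - [0,0,0,0,0,0,-0.3]
    - [0,0,0,0,0,0,-0.5]
    - [0,0,0,0,0,0,-0.6]
    - [0,0,0,0,0,0,-0.8]
    - [0,0,0,0,0,0,-1]
    - [0,0,0,0,0,0,-1]

```text
t: 17.2
tcp_pos: [0.5071, -0.3448, 0.0321]
tool_rot: [1.0, 0.005, 0.0, 0.001]
force: [0.3, -0.2, -0.8]
finger_gap: 0.171
```

```bash
python3 p.py 0.509 -0.344 0.2;python3 - <<'E'
from h import *
s=snap('side'); f=s['frame'][:,:,::-1]
a=f[210:290,250:350]; cv2.imwrite('pics/g8.png',cv2.resize(a,None,fx=6,fy=6,interpolation=cv2.INTER_CUBIC))
E
```

```text
t 17.20 tcp [ 0.5071 -0.3448  0.0321] yaw 0.6 tilt 0.08deg gap 0.171 F [ 0.3 -0.2 -0.8]
shift tool (now) [   2.1   -0.6 -167.9] after turn [   1.9   -0.7 -167.9] turn [ 0.001 -0.001 -0.002] dist 168.0
```

View pics/g8.png

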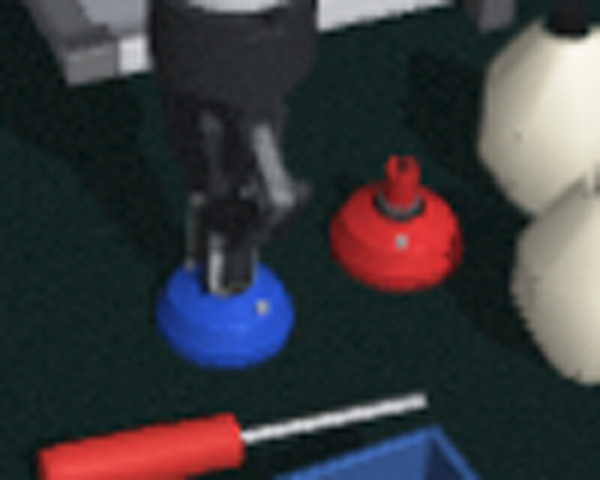

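Call:
servo_tool:
  motion:
    - [0,0,-5,0,0,0,-1]
    - [0,0,-12,0,0,0,-1]
    - [0,0,-25,0,0,0,-1]
    - [0,0,-30,0,0,0,-1]
    - [0,0,-30,0,0,0,-1]
    - [0,0,-20,0,0,0,-1]
    - [5,-15,0,0,0,0,-1]
    - [7,-25,0,0,0,0,-1]
    - [9,-32,0,0,0,0,-1]
    - [10,-36,0,0,0,0,-1]
    - [10,-36,0,0,0,0,-1]
    - [10,-36,0,0,0,0,-1]
  grip_force: 50

```text
t: 18.25
tcp_pos: [0.5576, -0.1628, 0.1644]
tool_rot: [1.0, -0.002, 0.003, 0.003]
force: [1.1, 0.1, -0.6]
finger_gap: 0.161
```

```bash
python3 p.py 0.611 0.0205 0.1
```

```text
t 18.25 tcp [ 0.5576 -0.1628  0.1644] yaw -0.2 tilt 0.47deg gap 0.161 F [ 1.1  0.1 -0.6]
shift tool (now) [  52.3 -183.9   63.7] after turn [  55.7 -182.7   64.4] turn [ 0.006 -0.006 -0.016] dist 202.0
```

Call:
servo_tool:
  motion:
    - [10,-34,0,0,0,-0.02,-1]
    - [10,-34,0,0,0,0,-1]
    - [10,-34,0,0,0,0,-1]
    - [10,-34,0,0,0,0,-1]
    - [8,-26,0,0,0,0,-1]
    - [3,-12,0,0,0,0,-1]
    - [0,0,15,0,0,0,-1]
    - [0,0,20,0,0,0,-1]
    - [0,0,20,0,0,0,-1]
    - [0,0,0,0,0,0,-1]

```text
t: 19.08
tcp_pos: [0.6, 0.0454, 0.1048]
tool_rot: [1.0, 0.017, -0.001, -0.002]
force: [-1.0, 0.5, -1.4]
finger_gap: 0.161
```

```bash
python3 p.py 0.611 0.0205 0.06
```

```text
t 19.08 tcp [0.6    0.0454 0.1048] yaw 1.9 tilt 0.24deg gap 0.161 F [-1.   0.5 -1.4]
shift tool (now) [10.2 25.4 44.7] after turn [10.7 25.  44.8] turn [-0.004  0.001  0.021] dist 52.0
```

Call:
servo_tool:
  motion:
    - [4,12,0,0,0,0.02,-1]
    - [4,10,0,0,0,0,-1]
    - [1,2,5,0,0,0,-1]
    - [0,0,10,0,0,0,-1]
    - [0,0,10,0,0,0,-1]
    - [0,0,0,0,0,0,-1]

```text
t: 19.58
tcp_pos: [0.6113, 0.0193, 0.0804]
tool_rot: [1.0, 0.005, 0.001, -0.002]
force: [-1.3, 0.4, -0.8]
finger_gap: 0.166
```

```bash
python3 p.py 0.611 0.0205 0.043
```

```text
t 19.58 tcp [0.6113 0.0193 0.0804] yaw 0.6 tilt 0.25deg gap 0.166 F [-1.3  0.4 -0.8]
shift tool (now) [-0.4 -1.1 37.4] after turn [-0.3 -1.2 37.4] turn [-0.004 -0.002 -0.003] dist 37.0
```

Call:
servo_tool:
  motion:
    - [0,0,8,0,0,0,-1]
    - [0,-1,10,0,0,0,-1]
    - [0,0,8,0,0,0,-1]
    - [0,0,5,0,0,0,-1]
    - [0,0,3,0,0,0,-1]
    - [0,0,0,0,0,0,-1]

```text
t: 20.08
tcp_pos: [0.6115, 0.0205, 0.0429]
tool_rot: [1.0, 0.005, 0.001, -0.002]
force: [-2.1, -1.1, 8.6]
finger_gap: 0.164
```

```bash
python3 p.py 0.611 0.0205 0.043
python3 - <<'E'
from h import *
s=snap('side'); f=s['frame'][:,:,::-1]
a=f[120:250,220:360]; cv2.imwrite('pics/g9.png',cv2.resize(a,None,fx=5,fy=4.5,interpolation=cv2.INTER_CUBIC))
E
```

```text
t 20.08 tcp [0.6115 0.0205 0.0429] yaw 0.5 tilt 0.27deg gap 0.164 F [-2.1 -1.1  8.6]
shift tool (now) [-0.5  0.  -0.1] after turn [-0.5  0.  -0.1] turn [-0.004 -0.003 -0.003] dist 1.0
```

View pics/g9.png

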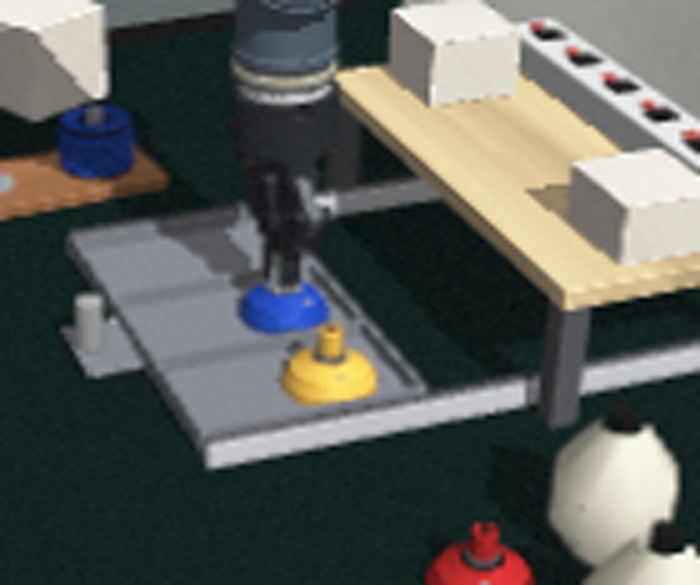

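Blue rose is seated in the middle bay. Releasing it and going for the red one.

Call:
servo_tool:
  motion:
    - [0,0,0,0,0,0,-0.6]
    - [0,0,0,0,0,0,-0.3]
    - [0,0,0,0,0,0,-0.2]
    - [0,0,0,0,0,0,-0.2]
    - [0,0,-10,0,0,0,-0.2]
    - [0,0,-20,0,0,0,-0.2]
    - [0,0,-30,0,0,0,-0.2]
    - [0,0,-30,0,0,0,-0.2]
    - [0,20,-20,0,0,0,-0.2]
    - [0,30,0,0,0,0,-0.2]
    - [0,38,0,0,0,0,-0.2]
    - [0,38,0,0,0,0,-0.2]
  grip_force: 30

```text
t: 21.13
tcp_pos: [0.6128, -0.1007, 0.1625]
tool_rot: [1.0, 0.011, 0.002, -0.002]
force: [0.1, -0.3, 0.2]
finger_gap: 0.399
```

```bash
python3 p.py 0.61 -0.322 0.1
python3 - <<'E'
from h import *
for n in('top','side'):
    s=snap(n,n+'3.png')
    for b in blobs(s): print(n,b)
E
```

```text
t 21.13 tcp [ 0.6128 -0.1007  0.1625] yaw 1.3 tilt 0.37deg gap 0.399 F [ 0.1 -0.3  0.2]
shift tool (now) [ -8.1 221.5  61.4] after turn [ -5.5 221.2  62.5] turn [-0.005 -0.004  0.011] dist 230.0
top ('red', array([338.5, 168.5]), [330, 160, 18, 18, 237])
top ('red', array([368.6, 215.8]), [365, 204, 8, 25, 180])
top ('blue', array([246.2, 167.5]), [238, 159, 17, 18, 186])
top ('blue', array([163.8, 183. ]), [155, 175, 19, 17, 179])
top ('blue', array([410.2, 199.7]), [384, 181, 53, 38, 1670])
top ('blue', array([496.7, 374.6]), [482, 365, 30, 19, 536])
top ('yellow', array([275. , 165.6]), [268, 162, 16, 9, 41])
side ('red', array([195.4, 159.9]), [187, 151, 17, 17, 211])
side ('red', array([315.7, 248.5]), [305, 236, 22, 23, 309])
side ('red', array([272.6, 285.9]), [256, 279, 35, 15, 323])
side ('blue', array([238.8, 151.3]), [231, 143, 16, 16, 171])
side ('blue', array([276.1, 188.4]), [268, 183, 18, 11, 135])
side ('blue', array([316.5, 313. ]), [280, 281, 79, 66, 3108])
side ('yellow', array([286.2, 204. ]), [277, 198, 18, 11, 100])
```

Call:
servo_tool:
  motion:
    - [-1,34,0,0,0,0.01,-0.2]
    - [-1,34,0,0,0,0,-0.2]
    - [-1,34,0,0,0,0,-0.2]
    - [-1,34,10,0,0,0,-0.2]
    - [-1,28,10,0,0,0,-0.2]
    - [0,16,15,0,0,0,-0.2]
    - [0,6,15,0,0,0,-0.2]
    - [0,0,8,0,0,0,-0.2]
    - [0,0,0,0,0,0,-0.2]

```text
t: 21.98
tcp_pos: [0.6104, -0.2959, 0.1069]
tool_rot: [1.0, 0.002, 0.005, -0.002]
force: [0.0, 0.3, -0.7]
finger_gap: 0.399
```

```bash
python3 p.py 0.61 -0.322 0.06
```

```text
t 21.98 tcp [ 0.6104 -0.2959  0.1069] yaw 0.2 tilt 0.65deg gap 0.399 F [ 0.   0.3 -0.7]
shift tool (now) [-1.1 26.3 46.8] after turn [-0.8 26.1 46.9] turn [-0.003 -0.011 -0.008] dist 54.0
```

Call:
servo_tool:
  motion:
    - [0,14,0,0,0,0,-0.2]
    - [0,10,0,0,0,0,-0.2]
    - [0,4,10,0,0,0,-0.2]
    - [0,0,12,0,0,0,-0.2]
    - [0,0,12,0,0,0,-0.2]
    - [0,0,5,0,0,0,-0.2]
    - [0,0,0,0,0,0,-0.2]

```text
t: 22.57
tcp_pos: [0.6127, -0.3203, 0.0656]
tool_rot: [1.0, 0.005, 0.006, -0.002]
force: [0.2, -0.1, 0.1]
finger_gap: 0.403
```

```bash
python3 p.py 0.61 -0.322 0.031
python3 - <<'E'
from h import *
s=snap('side'); f=s['frame'][:,:,::-1]
a=f[190:280,270:370]; cv2.imwrite('pics/h1.png',cv2.resize(a,None,fx=6,fy=6,interpolation=cv2.INTER_CUBIC))
E
```

```text
t 22.57 tcp [ 0.6127 -0.3203  0.0656] yaw 0.6 tilt 0.69deg gap 0.403 F [ 0.2 -0.1  0.1]
shift tool (now) [-3.1  1.8 34.6] after turn [-2.7  1.6 34.6] turn [-0.004 -0.011 -0.002] dist 35.0
```

View pics/h1.png

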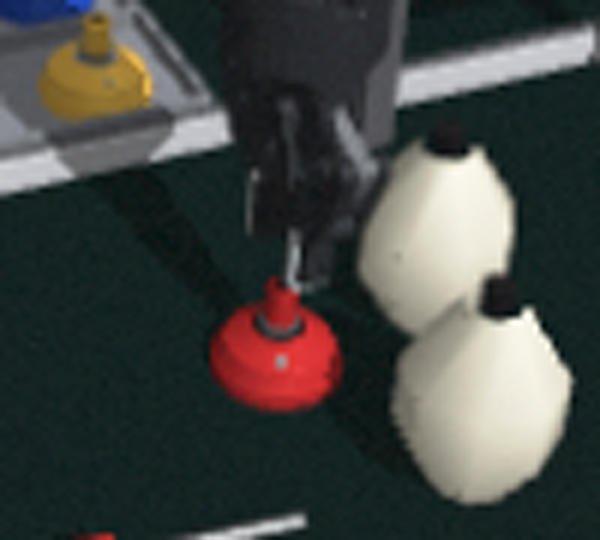

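Call:
servo_tool:
  motion:
    - [-5,2,0,0,-0.01,0,-0.2]
    - [0,0,10,0,0,0,-0.2]
    - [-1,0,12,0,0,0,-0.2]
    - [-1,0,8,0,0,0,-0.2]
    - [0,0,3,0,0,0,-0.2]
    - [0,0,0,0,0,0,-0.2]

```text
t: 23.12
tcp_pos: [0.6052, -0.3216, 0.0298]
tool_rot: [1.0, 0.006, 0.0, -0.002]
force: [-0.9, 0.4, 0.6]
finger_gap: 0.4
```

```bash
python3 p.py 0.61 -0.322 0.031
python3 - <<'E'
from h import *
s=snap('side'); f=s['frame'][:,:,::-1]
a=f[190:280,270:370]; cv2.imwrite('pics/h2.png',cv2.resize(a,None,fx=6,fy=6,interpolation=cv2.INTER_CUBIC))
E
```

```text
t 23.12 tcp [ 0.6052 -0.3216  0.0298] yaw 0.7 tilt 0.25deg gap 0.400 F [-0.9  0.4  0.6]
shift tool (now) [ 4.8  0.5 -1.2] after turn [ 4.8  0.5 -1.2] turn [-0.004 -0.    -0.001] dist 5.0
```

View pics/h2.png

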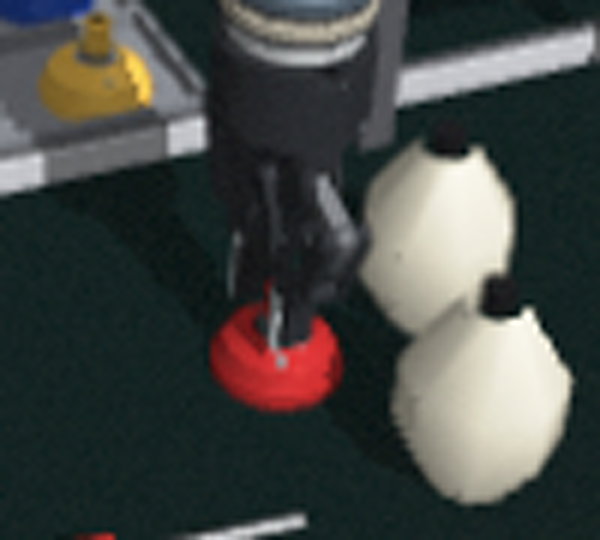

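Call:
servo_tool:
  motion:
    - [3,0,-1,0,0,0,-0.2]
    - [0,0,0,0,0,0,-0.3]
    - [0,0,0,0,0,0,-0.5]
    - [0,0,0,0,0,0,-0.6]
    - [0,0,0,0,0,0,-0.8]
    - [0,0,0,0,0,0,-1]
    - [0,0,0,0,0,0,-1]
    - [0,0,-5,0,0,0,-1]
    - [0,0,-12,0,0,0,-1]
    - [0,0,-20,0,0,0,-1]
    - [0,0,0,0,0,0,-1]
  grip_force: 40

```text
t: 24.08
tcp_pos: [0.609, -0.3219, 0.0713]
tool_rot: [1.0, 0.006, 0.001, -0.002]
force: [1.1, 0.3, 0.0]
finger_gap: 0.168
```

```bash
python3 p.py 0.611 0.1205 0.18
python3 - <<'E'
from h import *
s=snap('side'); f=s['frame'][:,:,::-1]
a=f[170:280,270:370]; cv2.imwrite('pics/h3.png',cv2.resize(a,None,fx=5,fy=5,interpolation=cv2.INTER_CUBIC))
E
```

```text
t 24.08 tcp [ 0.609  -0.3219  0.0713] yaw 0.7 tilt 0.23deg gap 0.168 F [1.1 0.3 0. ]
shift tool (now) [   7.3 -442.8 -107. ] after turn [   7.4 -442.4 -108.7] turn [-0.004 -0.001 -0.001] dist 456.0
```

View pics/h3.png

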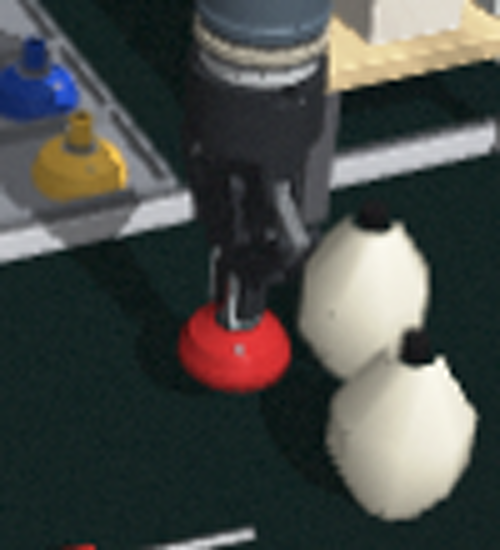

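Red rose is held. Lifting and carrying it to the left bay.

Call:
servo_tool:
  motion:
    - [0,0,-20,0,0,0,-1]
    - [0,0,-30,0,0,0,-1]
    - [0,0,-30,0,0,0,-1]
    - [0,-10,-20,0,0,0,-1]
    - [0,-22,0,0,0,0,-1]
    - [0,-30,0,0,0,0,-1]
    - [0,-36,0,0,0,0,-1]
    - [0,-36,0,0,0,0,-1]
    - [0,-36,0,0,0,0,-1]
    - [0,-36,0,0,0,0,-1]
    - [0,-36,0,0,0,0,-1]
    - [0,-36,0,0,0,0,-1]
  grip_force: 50

```text
t: 25.13
tcp_pos: [0.6036, -0.043, 0.1711]
tool_rot: [1.0, -0.002, -0.001, -0.002]
force: [1.0, 0.5, -0.7]
finger_gap: 0.166
```

```bash
python3 p.py 0.611 0.1205 0.15
```

```text
t 25.13 tcp [ 0.6036 -0.043   0.1711] yaw -0.2 tilt 0.25deg gap 0.166 F [ 1.   0.5 -0.7]
shift tool (now) [   6.8 -163.4   21.7] after turn [   9.4 -163.4   21.1] turn [-0.004  0.002 -0.016] dist 165.0
```

Call:
servo_tool:
  motion:
    - [2,-30,0,0,0,-0.01,-1]
    - [2,-30,0,0,0,0,-1]
    - [2,-28,0,0,0,0,-1]
    - [2,-22,0,0,0,0,-1]
    - [1,-14,0,0,0,0,-1]
    - [0,-6,0,0,0,0,-1]
    - [0,0,5,0,0,0,-1]
    - [0,0,0,0,0,0,-1]

```text
t: 25.8
tcp_pos: [0.6061, 0.103, 0.1627]
tool_rot: [1.0, 0.008, -0.005, -0.003]
force: [0.2, -0.6, -1.0]
finger_gap: 0.159
```

```bash
python3 p.py 0.611 0.1205 0.08
```

```text
t 25.80 tcp [0.6061 0.103  0.1627] yaw 1.0 tilt 0.71deg gap 0.159 F [ 0.2 -0.6 -1. ]
shift tool (now) [  6.1 -16.9  82.8] after turn [  5.2 -17.4  82.7] turn [-0.007  0.01   0.005] dist 85.0
```

Call:
servo_tool:
  motion:
    - [3,-9,5,0,0.01,0,-1]
    - [2,-8,15,0,0,0,-1]
    - [0,-1,20,0,0,0,-1]
    - [0,0,20,0,0,0,-1]
    - [0,0,12,0,0,0,-1]
    - [0,0,5,0,0,0,-1]
    - [0,0,0,0,0,0,-1]

```text
t: 26.38
tcp_pos: [0.6133, 0.1165, 0.081]
tool_rot: [1.0, 0.003, 0.002, -0.003]
force: [-0.2, -0.7, -0.8]
finger_gap: 0.158
```

```bash
python3 p.py 0.611 0.1205 0.042
```

```text
t 26.38 tcp [0.6133 0.1165 0.081 ] yaw 0.3 tilt 0.42deg gap 0.158 F [-0.2 -0.7 -0.8]
shift tool (now) [-2.5 -3.8 39. ] after turn [-2.3 -4.  39. ] turn [-0.006 -0.004 -0.006] dist 39.0
```

Call:
servo_tool:
  motion:
    - [-2,-3,8,0,0,0,-1]
    - [0,-1,10,0,0,0,-1]
    - [0,0,8,0,0,0,-1]
    - [0,0,6,0,0,0,-1]
    - [0,0,3,0,0,0,-1]
    - [0,0,0,0,0,0,-1]

```text
t: 26.88
tcp_pos: [0.6132, 0.1197, 0.0442]
tool_rot: [1.0, 0.002, 0.004, -0.003]
force: [-0.2, 0.9, -1.4]
finger_gap: 0.161
```

```bash
python3 p.py 0.611 0.1205 0.042
python3 - <<'E'
from h import *
s=snap('side'); f=s['frame'][:,:,::-1]
a=f[100:230,220:360]; cv2.imwrite('pics/h4.png',cv2.resize(a,None,fx=5,fy=4.5,interpolation=cv2.INTER_CUBIC))
E
```

```text
t 26.88 tcp [0.6132 0.1197 0.0442] yaw 0.2 tilt 0.59deg gap 0.161 F [-0.2  0.9 -1.4]
shift tool (now) [-2.2 -0.8  2.2] after turn [-2.2 -0.8  2.2] turn [-0.006 -0.008 -0.009] dist 3.0
```

View pics/h4.png

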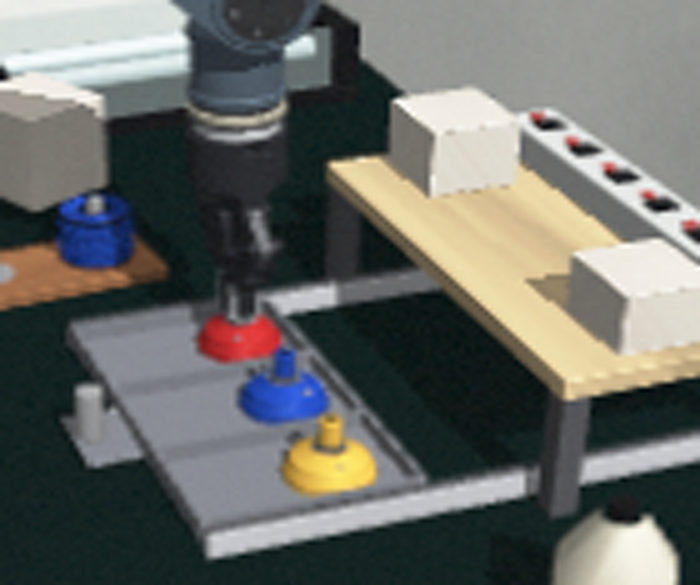

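Call:
servo_tool:
  motion:
    - [0,0,3,0,0,0,-1]
    - [0,0,2,0,0,0,-1]
    - [0,0,0,0,0,0,-1]

```text
t: 27.18
tcp_pos: [0.6168, 0.12, 0.044]
tool_rot: [1.0, 0.002, 0.008, -0.003]
force: [-0.0, 0.5, -0.6]
finger_gap: 0.162
```

Call:
servo_tool:
  motion:
    - [0,0,0,0,0,0,-0.6]
    - [0,0,0,0,0,0,-0.3]
    - [0,0,0,0,0,0,-0.2]
    - [0,0,0,0,0,0,-0.2]
    - [0,0,-10,0,0,0,-0.2]
    - [0,0,-20,0,0,0,-0.2]
    - [0,0,-30,0,0,0,-0.2]
    - [0,0,-35,0,0,0,0.5]
    - [0,0,-35,0,0,0,1]
    - [0,0,-30,0,0,0,1]
    - [-10,10,0,0,0,0,1]
    - [-10,10,0,0,0,0,1]

```text
t: 28.18
tcp_pos: [0.5947, 0.0999, 0.2138]
tool_rot: [1.0, 0.003, 0.009, -0.003]
force: [0.2, -0.2, -1.7]
finger_gap: 1.0
```

```bash
python3 p.py 0.555 0.307 0.2
python3 - <<'E'
from h import *
for n in('top','side'):
    s=snap(n,n+'4.png'); f=s['frame'][:,:,::-1]
    for b in blobs(s): print(n,b[0],b[1],b[2])
    a=f[130:260,130:320] if n=='top' else f[100:250,170:370]
    cv2.imwrite('pics/%s4c.png'%n,cv2.resize(a,None,fx=4,fy=4,interpolation=cv2.INTER_CUBIC))
E
```

```text
t 28.18 tcp [0.5947 0.0999 0.2138] yaw 0.3 tilt 1.10deg gap 1.000 F [ 0.2 -0.2 -1.7]
shift tool (now) [ -38.8 -207.2   14.4] after turn [ -37.2 -207.6   13.8] turn [-0.006 -0.018 -0.006] dist 211.0
top red [368.6 215.8] [365, 204, 8, 25, 180]
top red [161.3 235.3] [158, 228, 8, 16, 71]
top blue [246.9 167.4] [238, 159, 17, 17, 169]
top blue [164.2 183.3] [154, 175, 20, 17, 199]
top blue [410.2 199.7] [384, 181, 53, 38, 1671]
top blue [496.7 374.6] [482, 365, 30, 19, 535]
top yellow [274.6 168.4] [266, 160, 18, 18, 203]
side red [195.3 160. ] [187, 151, 17, 17, 209]
side red [268.5 174.9] [261, 170, 16, 10, 110]
side red [272.6 285.9] [256, 279, 35, 15, 323]
side blue [238.7 151.2] [231, 143, 16, 16, 184]
side blue [276.8 188.3] [269, 183, 17, 11, 136]
side blue [316.6 313. ] [280, 281, 79, 66, 3112]
side yellow [286.2 203.4] [277, 198, 18, 11, 100]
```

View pics/top4c.png

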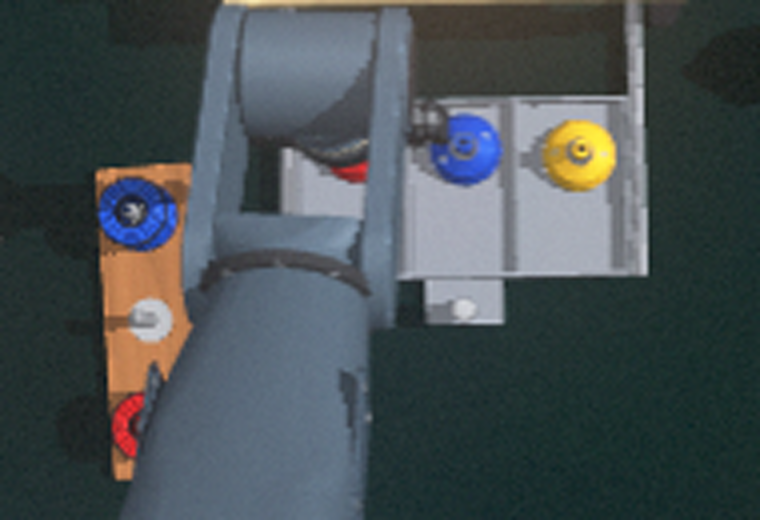

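View pics/side4c.png

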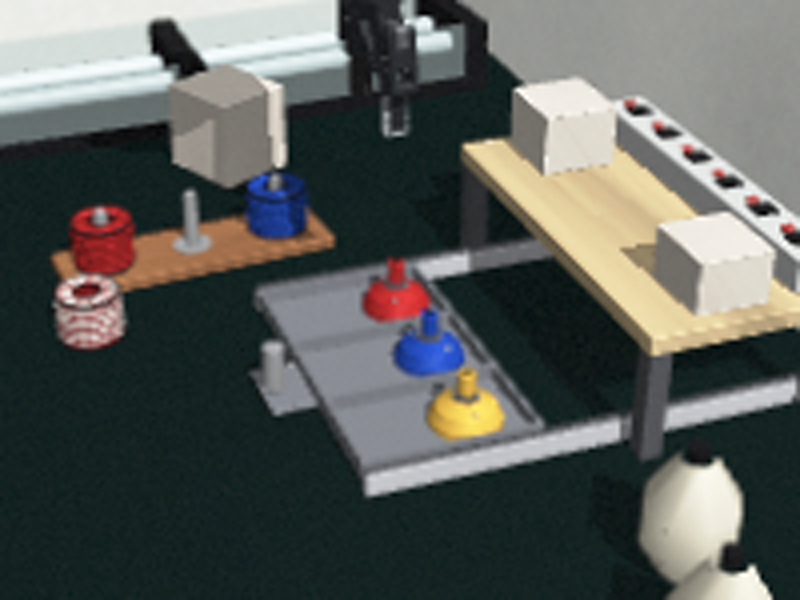

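All three roses are flat, each in its own bay. Next is the blue bobbin on the stand. The side crop shows it at (277,205), standing on the wooden base with the spindle through its bore and solid blue cord, so it is the one meant.

Call:
servo_tool:
  motion:
    - [-6,-32,0,0,-0.02,0,1]
    - [-7,-36,0,0,0,0,1]
    - [-7,-36,0,0,0,0,1]
    - [-7,-36,0,0,0,0,1]
    - [-6,-32,0,0,0,0,1]
    - [-3,-18,0,0,0,0,1]
    - [0,-8,0,0,0,0,1]
    - [0,0,0,0,0,0,1]
    - [0,0,0,0,0,0,1]
  grip_force: 40

```text
t: 29.03
tcp_pos: [0.5518, 0.3012, 0.2028]
tool_rot: [1.0, -0.003, -0.012, -0.001]
force: [0.6, 0.0, -0.5]
finger_gap: 1.0
```

```bash
python3 p.py 0.555 0.308 0.11 0
python3 - <<'E'
from h import *
s=snap('side'); f=s['frame'][:,:,::-1]
t=snap('top')
m=masks(t['frame'])['blue']; ys,xs=np.nonzero(m[160:200,140:185]); print(len(xs),xs.min()+140,xs.max()+140,ys.min()+160,ys.max()+160)
a=f[60:200,170:320]; cv2.imwrite('pics/i1.png',cv2.resize(a,None,fx=4.5,fy=4.2,interpolation=cv2.INTER_CUBIC))
E
```

```text
t 29.03 tcp [0.5518 0.3012 0.2028] yaw -0.4 tilt 1.43deg gap 1.000 F [ 0.6  0.  -0.5]
shift tool (now) [ 5.4 -6.6 92.7] after turn [ 3.2 -6.8 92.8] turn [-0.002  0.025 -0.007] dist 93.0
119 156 173 176 191
```

View pics/i1.png

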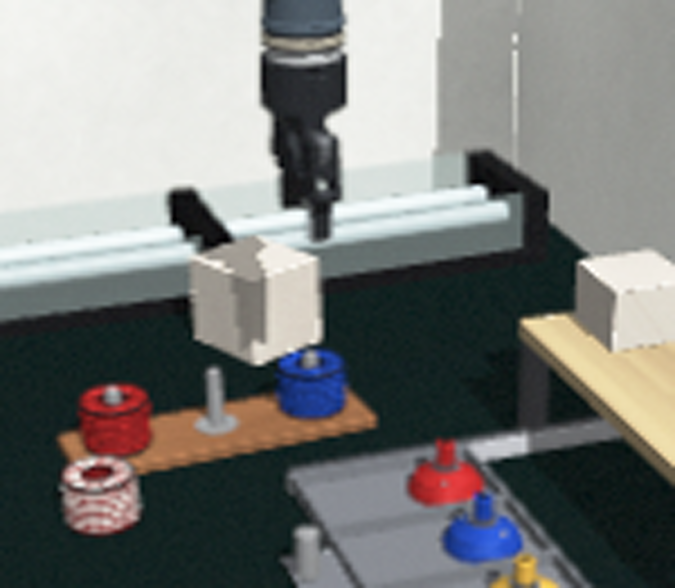

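Run:
```python
from h import *
s=snap('side');t=snap('top')
for z in (.078,): print([onz(s,238.7,v,z).round(4).tolist() for v in (142,143,144)])
# predicted projections for hypothesised center
for c in ((.555,.308),(.555,.303)):
    for nm,cam in(('side',s),('top',t)):
        print(c,nm,'spTop',proj(cam,(*c,.078)).round(1),'rimTop',proj(cam,(*c,.064)).round(1),'rim-bot',proj(cam,(*c,.014)).round(1), 'ext',[proj(cam,(c[0]+.031*np.cos(a),c[1]+.031*np.sin(a),.064)).round(1).tolist() for a in (0,1.57,3.14,4.71)])
a=s['frame'][130:175,175:255,::-1]; cv2.imwrite('pics/i2.png',cv2.resize(a,None,fx=10,fy=10,interpolation=cv2.INTER_CUBIC))
```

```text
[[0.5572, 0.3181, 0.078], [0.5545, 0.3088, 0.078], [0.5519, 0.2996, 0.078]]
(0.555, 0.308) side spTop [238.9 143.1] rimTop [239.  146.1] rim-bot [239.4 156.7] ext [[246.1, 145.0], [237.0, 143.1], [231.8, 147.2], [241.0, 149.2]]
(0.555, 0.308) top spTop [162.7 182.2] rimTop [163.7 182.6] rim-bot [166.9 184. ] ext [[163.8, 173.9], [155.0, 182.6], [163.5, 191.3], [172.4, 182.6]]
(0.555, 0.303) side spTop [239.2 143.6] rimTop [239.3 146.6] rim-bot [239.7 157.2] ext [[246.4, 145.5], [237.3, 143.6], [232.1, 147.7], [241.4, 149.7]]
(0.555, 0.303) top spTop [164.1 182.2] rimTop [165.1 182.6] rim-bot [168.2 184. ] ext [[165.2, 173.9], [156.4, 182.6], [164.9, 191.3], [173.8, 182.6]]
```

View pics/i2.png

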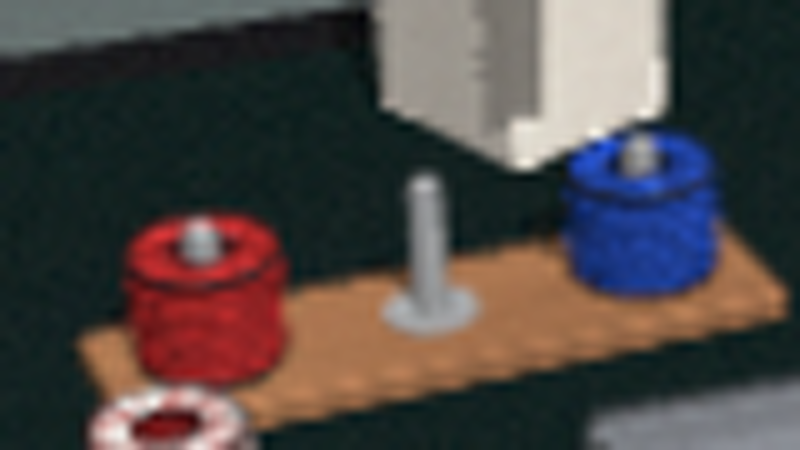

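Call:
servo_tool:
  motion:
    - [2,-3,10,0,0.02,0,1]
    - [1,-3,20,0,0,0,1]
    - [0,0,22,0,0,0,1]
    - [0,0,20,0,0,0,1]
    - [0,0,12,0,0,0,1]
    - [0,0,0,0,0,0,1]

```text
t: 29.73
tcp_pos: [0.5619, 0.2992, 0.1207]
tool_rot: [1.0, -0.01, 0.003, -0.002]
force: [0.3, -1.5, 0.3]
finger_gap: 1.001
```

```bash
python3 p.py 0.555 0.308 0.08 0
```

```text
t 29.73 tcp [0.5619 0.2992 0.1207] yaw -1.2 tilt 0.47deg gap 1.001 F [ 0.3 -1.5  0.3]
shift tool (now) [-7.4 -8.5 40.7] after turn [-6.9 -8.8 40.7] turn [-0.005 -0.007 -0.021] dist 42.0
```

Call:
servo_tool:
  motion:
    - [-4,-5,0,0,0,-0.02,1]
    - [-4,-4,0,0,0,0,1]
    - [0,0,8,0,0,0,1]
    - [0,-1,10,0,0,0,1]
    - [0,0,8,0,0,0,1]
    - [0,0,0,0,0,0,1]

```text
t: 30.23
tcp_pos: [0.5567, 0.3088, 0.0966]
tool_rot: [1.0, -0.001, 0.007, -0.003]
force: [-1.3, -0.5, -0.1]
finger_gap: 1.001
```

```bash
python3 p.py 0.555 0.308 0.05 0
```

```text
t 30.23 tcp [0.5567 0.3088 0.0966] yaw -0.1 tilt 0.84deg gap 1.001 F [-1.3 -0.5 -0.1]
shift tool (now) [-2.3  1.1 46.5] after turn [-1.7  0.8 46.6] turn [-0.007 -0.013 -0.002] dist 47.0
```

Call:
servo_tool:
  motion:
    - [-2,1,6,0,-0.01,0,1]
    - [0,0,10,0,0,0,1]
    - [-1,0,10,0,0,0,1]
    - [0,0,6,0,0,0,1]
    - [0,0,0,0,0,0,1]

```text
t: 30.65
tcp_pos: [0.5537, 0.3081, 0.0609]
tool_rot: [1.0, -0.001, 0.001, -0.003]
force: [0.2, -0.3, 0.8]
finger_gap: 0.995
```

```bash
python3 p.py 0.555 0.308 0.025 0
python3 - <<'E'
from h import *
for n in('side','top'):
    s=snap(n); f=s['frame'][:,:,::-1]
    a=f[90:170,190:280] if n=='side' else f[140:230,130:220]
    cv2.imwrite('pics/i3%s.png'%n,cv2.resize(a,None,fx=6,fy=6,interpolation=cv2.INTER_CUBIC))
E
```

```text
t 30.65 tcp [0.5537 0.3081 0.0609] yaw -0.1 tilt 0.39deg gap 0.995 F [ 0.2 -0.3  0.8]
shift tool (now) [ 1.2  0.3 35.9] after turn [ 1.3  0.1 35.9] turn [-0.007 -0.002 -0.002] dist 36.0
```

View pics/i3side.png

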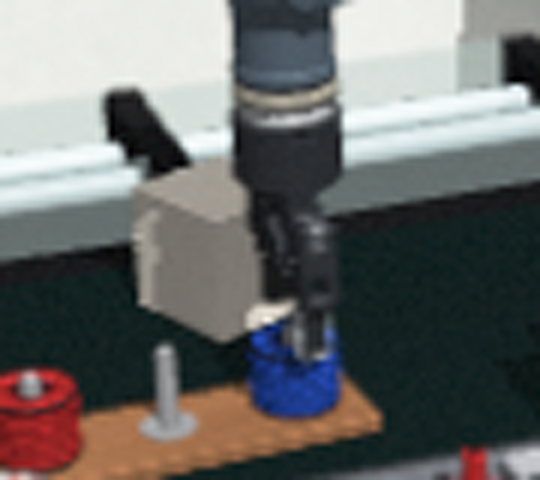

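Call:
servo_tool:
  motion:
    - [0,0,8,0,0,0,1]
    - [0,0,10,0,0,0,1]
    - [0,0,10,0,0,0,1]
    - [0,0,6,0,0,0,1]
    - [0,0,2,0,0,0,1]
    - [0,0,0,0,0,0,1]

```text
t: 31.25
tcp_pos: [0.5554, 0.3089, 0.0229]
tool_rot: [1.0, -0.001, 0.003, -0.004]
force: [-0.1, -0.6, 0.5]
finger_gap: 0.998
```

```bash
python3 p.py 0.555 0.308 0.024 0
```

```text
t 31.25 tcp [0.5554 0.3089 0.0229] yaw -0.1 tilt 0.55deg gap 0.998 F [-0.1 -0.6  0.5]
shift tool (now) [-0.4  0.9 -1.1] after turn [-0.4  0.9 -1.1] turn [-0.008 -0.006 -0.002] dist 1.0
```

Call:
servo_tool:
  motion:
    - [0,0,0,0,0,0,0.7]
    - [0,0,0,0,0,0,0.5]
    - [0,0,0,0,0,0,0.3]
    - [0,0,0,0,0,0,0]
    - [0,0,0,0,0,0,-1]
    - [0,0,0,0,0,0,-1]

```text
t: 31.75
tcp_pos: [0.5557, 0.31, 0.0235]
tool_rot: [1.0, -0.001, 0.004, -0.005]
force: [-0.2, 0.6, -2.0]
finger_gap: 0.725
```

```bash
python3 p.py 0.555 0.308 0.124 0
```

```text
t 31.75 tcp [0.5557 0.31   0.0235] yaw -0.1 tilt 0.67deg gap 0.725 F [-0.2  0.6 -2. ]
shift tool (now) [   0.     1.1 -100.5] after turn [  -0.7    2.  -100.5] turn [-0.009 -0.007 -0.002] dist 101.0
```

Call:
servo_tool:
  motion:
    - [0,0,0,-0.01,-0.01,0,-1]
    - [0,0,-5,0,0,0,-1]
    - [0,0,-10,0,0,0,-1]
    - [0,0,-12,0,0,0,-1]
    - [0,0,-12,0,0,0,-1]
    - [0,0,0,0,0,0,-1]
  grip_force: 60

```text
t: 32.25
tcp_pos: [0.5562, 0.3106, 0.0657]
tool_rot: [1.0, -0.001, -0.002, 0.001]
force: [0.1, 0.2, -1.9]
finger_gap: 0.722
```

```bash
python3 p.py 0.555 0.309 0.14 0
```

```text
t 32.25 tcp [0.5562 0.3106 0.0657] yaw -0.1 tilt 0.22deg gap 0.722 F [ 0.1  0.2 -1.9]
shift tool (now) [ -1.5   1.7 -74.3] after turn [ -1.2   1.6 -74.3] turn [ 0.001  0.004 -0.002] dist 74.0
```

Call:
servo_tool:
  motion:
    - [0,0,-12,0,0,0,-1]
    - [0,0,-15,0,0,0,-1]
    - [0,0,-20,0,0,0,-1]
    - [0,0,-20,0,0,0,-1]
    - [0,0,-10,0,0,0,-1]
    - [0,0,0,0,0,0,-1]

```text
t: 32.75
tcp_pos: [0.555, 0.3083, 0.1507]
tool_rot: [1.0, -0.001, -0.003, 0.002]
force: [0.6, -0.2, -2.4]
finger_gap: 0.719
```

```bash
python3 p.py 0.537 0.0205 0.14 0
python3 - <<'E'
from h import *
for n in('side','top'):
    s=snap(n); f=s['frame'][:,:,::-1]
    a=f[80:180,170:300]
    if n=='side': cv2.imwrite('pics/i4%s.png'%n,cv2.resize(a,None,fx=5,fy=5,interpolation=cv2.INTER_CUBIC))
E
```

```text
t 32.75 tcp [0.555  0.3083 0.1507] yaw -0.1 tilt 0.39deg gap 0.719 F [ 0.6 -0.2 -2.4]
shift tool (now) [-17.4 287.8  12.1] after turn [-18.  287.8  10.7] turn [ 0.005  0.005 -0.002] dist 289.0
```

View pics/i4side.png

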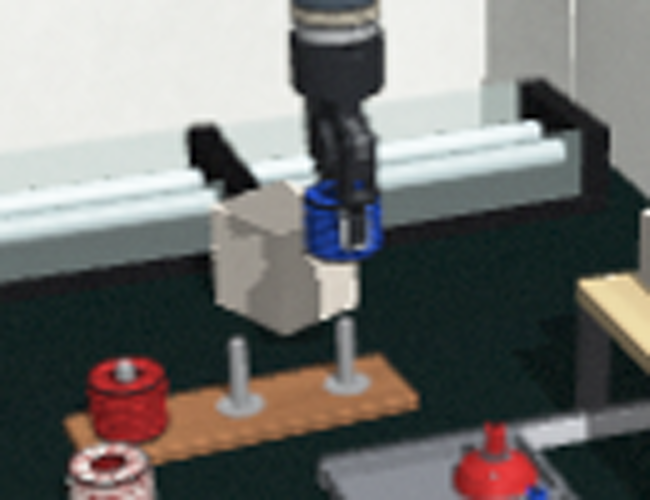

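The blue bobbin is clear of its spindle. Carrying it to the middle bay.

Call:
servo_tool:
  motion:
    - [-1,12,0,0,0,0,-1]
    - [-2,22,0,0,0,0,-1]
    - [-2,30,0,0,0,0,-1]
    - [-2,34,0,0,0,0,-1]
    - [-2,34,0,0,0,0,-1]
    - [-2,34,0,0,0,0,-1]
    - [-2,34,0,0,0,0,-1]
    - [-2,30,0,0,0,0,-1]
    - [-2,24,0,0,0,0,-1]
    - [0,16,0,0,0,0,-1]
    - [0,8,0,0,0,0,-1]
    - [0,0,0,0,0,0,-1]

```text
t: 33.85
tcp_pos: [0.5216, 0.0109, 0.1356]
tool_rot: [1.0, 0.001, -0.021, 0.005]
force: [-0.5, -0.4, -1.4]
finger_gap: 0.718
```

```bash
python3 p.py 0.537 0.0205 0.06
```

```text
t 33.85 tcp [0.5216 0.0109 0.1356] yaw 0.1 tilt 2.41deg gap 0.718 F [-0.5 -0.4 -1.4]
shift tool (now) [ 18.5 -10.3  74.8] after turn [15.5 -9.5 75.6] turn [ 0.009  0.041 -0.01 ] dist 78.0
```

Call:
servo_tool:
  motion:
    - [6,-4,0,0.01,0.04,-0.01,-1]
    - [6,-4,0,0,0,0,-1]
    - [3,-2,5,0,0,0,-1]
    - [0,0,10,0,0,0,-1]
    - [0,0,0,0,0,0,-1]

```text
t: 34.27
tcp_pos: [0.5353, 0.0236, 0.117]
tool_rot: [1.0, 0.006, -0.003, -0.001]
force: [-0.3, 0.6, -1.8]
finger_gap: 0.719
```

```bash
python3 p.py 0.537 0.0205 0.06
```

```text
t 34.27 tcp [0.5353 0.0236 0.117 ] yaw 0.7 tilt 0.40deg gap 0.719 F [-0.3  0.6 -1.8]
shift tool (now) [ 2.   3.2 56.9] after turn [ 1.7  3.1 57. ] turn [-0.003  0.006  0.   ] dist 57.0
```

Call:
servo_tool:
  motion:
    - [0,2,8,0,0,0,-1]
    - [0,1,12,0,0,0,-1]
    - [0,0,15,0,0,0,-1]
    - [0,0,15,0,0,0,-1]
    - [0,0,8,0,0,0,-1]
    - [0,0,0,0,0,0,-1]

```text
t: 34.77
tcp_pos: [0.5348, 0.0232, 0.0532]
tool_rot: [1.0, 0.009, -0.005, -0.001]
force: [-1.3, 0.5, -2.8]
finger_gap: 0.718
```

```bash
python3 p.py 0.537 0.0205 0.021
python3 - <<'E'
from h import *
s=snap('side'); f=s['frame'][:,:,::-1]
a=f[100:240,210:340]; cv2.imwrite('pics/i5.png',cv2.resize(a,None,fx=5,fy=4.2,interpolation=cv2.INTER_CUBIC))
E
```

```text
t 34.77 tcp [0.5348 0.0232 0.0532] yaw 1.1 tilt 0.55deg gap 0.718 F [-1.3  0.5 -2.8]
shift tool (now) [ 2.4  2.9 32.2] after turn [ 2.2  2.8 32.2] turn [-0.002  0.009  0.006] dist 32.0
```

View pics/i5.png

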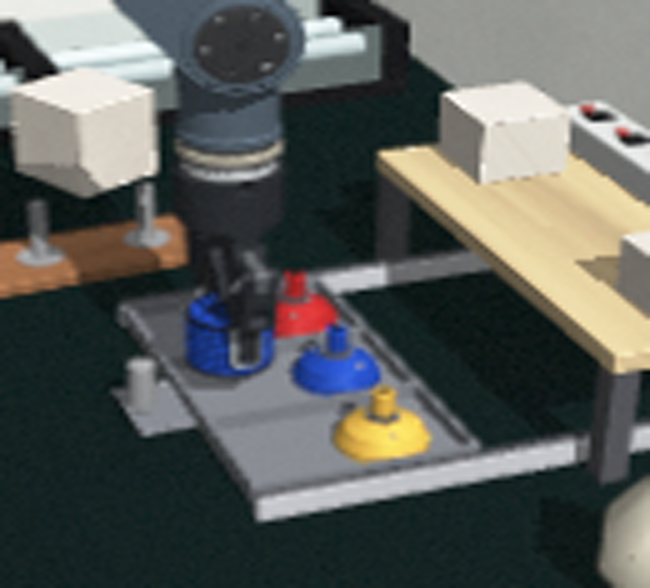

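Call:
servo_tool:
  motion:
    - [2,3,8,0,0.01,0,-1]
    - [1,0,9,0,0,0,-1]
    - [0,0,7,0,0,0,-1]
    - [0,0,4,0,0,0,-1]
    - [0,0,2,0,0,0,-1]
    - [0,0,0,0,0,0,-1]

```text
t: 35.32
tcp_pos: [0.5402, 0.0205, 0.0237]
tool_rot: [1.0, 0.01, 0.003, -0.001]
force: [-0.5, -0.5, -1.8]
finger_gap: 0.715
```

```bash
python3 p.py 0.537 0.0205 0.021
python3 - <<'E'
from h import *
s=snap('side'); f=s['frame'][:,:,::-1]
a=f[140:220,210:310]; cv2.imwrite('pics/i6.png',cv2.resize(a,None,fx=7,fy=7,interpolation=cv2.INTER_CUBIC))
E
```

```text
t 35.32 tcp [0.5402 0.0205 0.0237] yaw 1.1 tilt 0.31deg gap 0.715 F [-0.5 -0.5 -1.8]
shift tool (now) [-3.2 -0.   2.7] after turn [-3.2 -0.   2.7] turn [-0.002 -0.005  0.007] dist 4.0
```

View pics/i6.png

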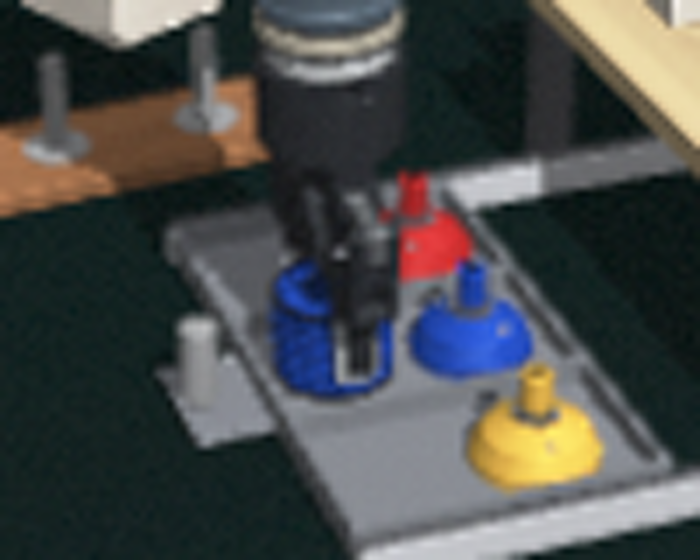

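Just above the floor. Setting it down and opening a little.

Call:
servo_tool:
  motion:
    - [-1,0,2,0,0,0,-1]
    - [0,0,2,0,0,0,-1]
    - [0,0,1,0,0,0,-1]
    - [0,0,0,0,0,0,-1]

```text
t: 35.7
tcp_pos: [0.5402, 0.0205, 0.0208]
tool_rot: [1.0, 0.01, 0.004, -0.001]
force: [0.0, 0.3, -1.6]
finger_gap: 0.716
```

Call:
servo_tool:
  motion:
    - [0,0,0,0,0,0,0.5]
    - [0,0,0,0,0,0,0.6]
    - [0,0,0,0,0,0,0.7]
    - [0,0,0,0,0,0,0.7]
    - [0,0,-8,0,0,0,0.7]
    - [0,0,-15,0,0,0,0.7]
    - [0,0,-25,0,0,0,0.8]
    - [0,0,-30,0,0,0,1]
    - [0,0,-35,0,0,0,1]
    - [0,0,-35,0,0,0,1]
    - [0,0,-10,0,0,0,1]

```text
t: 36.62
tcp_pos: [0.537, 0.0204, 0.1849]
tool_rot: [1.0, 0.01, 0.001, -0.001]
force: [1.4, -0.3, -0.5]
finger_gap: 1.001
```

```bash
python3 p.py 0.3655 0.296 0.17
python3 - <<'E'
from h import *
for n in('top','side'):
    s=snap(n,n+'5.png'); f=s['frame'][:,:,::-1]
    a=f[130:260,130:320] if n=='top' else f[100:250,170:370]
    cv2.imwrite('pics/%s5c.png'%n,cv2.resize(a,None,fx=4,fy=4,interpolation=cv2.INTER_CUBIC))
E
```

```text
t 36.62 tcp [0.537  0.0204 0.1849] yaw 1.1 tilt 0.15deg gap 1.001 F [ 1.4 -0.3 -0.5]
shift tool (now) [-166.3 -278.8   15.3] after turn [-168.1 -277.7   14.9] turn [-0.002 -0.001  0.007] dist 325.0
```

View pics/side5c.png

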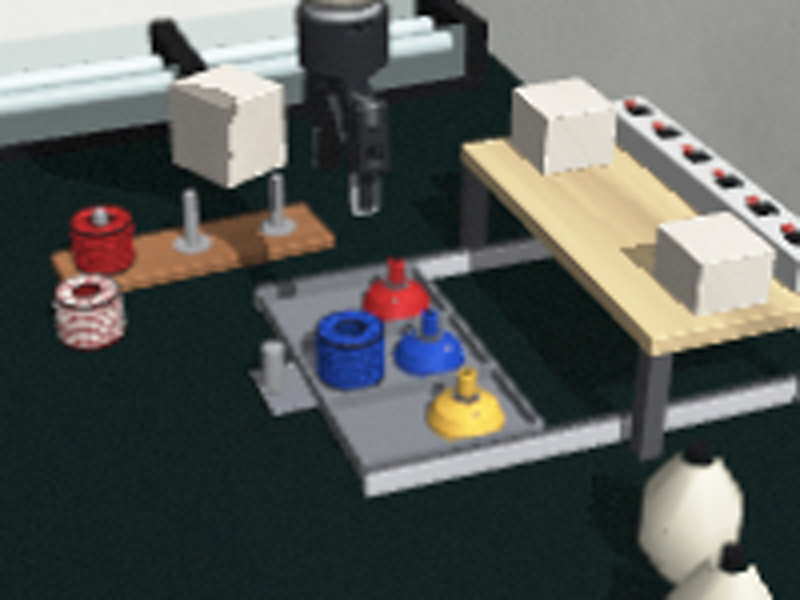

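View pics/top5c.png

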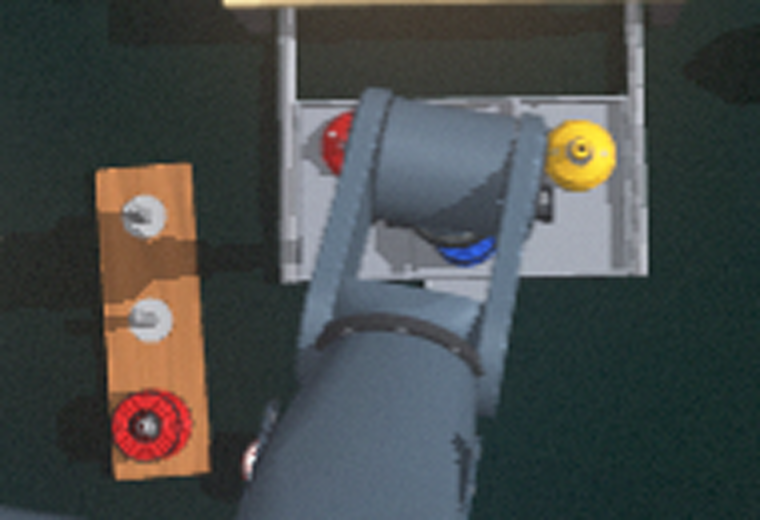

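Run:
```python
from h import *
s=snap('side');t=snap('top')
f=t['frame']
a=f[215:270,145:215,::-1]; cv2.imwrite('pics/j1.png',cv2.resize(a,None,fx=10,fy=10,interpolation=cv2.INTER_CUBIC))
print('side sp',[onz(s,195,v,.078).round(4).tolist() for v in(151.5,152,152.5)])
for p in ((166.2,236.3),(166.5,236)): print(onz(t,*p,.078).round(4))
# white decoy from initial top: center of top ring
t0=cv2.imread('pics/top0.png'); 
print('decoy', onz(t,199.5,245,.05).round(3),onz(t,200.5,245.5,.05).round(3), 'side',onz(s,190,172,.05).round(3))
```

```text
side sp [[0.3672, 0.2939, 0.078], [0.3663, 0.2894, 0.078], [0.3655, 0.285, 0.078]]
[0.3664 0.293  0.078 ]
[0.3674 0.2919 0.078 ]
decoy [0.335 0.181 0.05 ] [0.333 0.177 0.05 ] side [0.325 0.185 0.05 ]
```

View pics/j1.png

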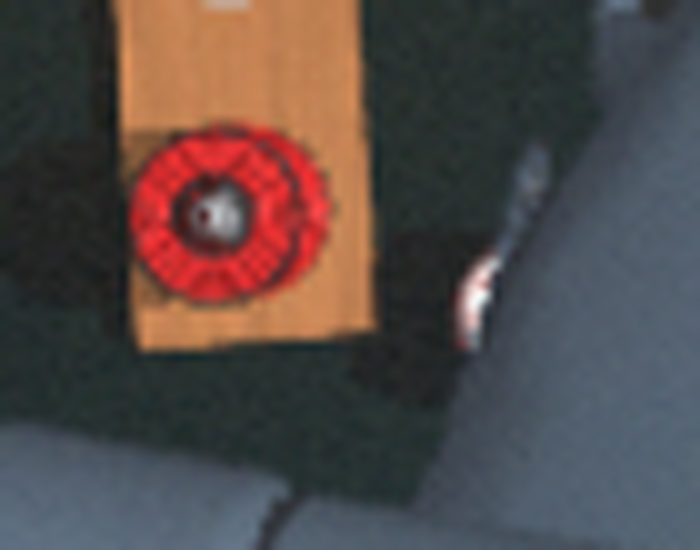

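Red bobbin is at crop (215,215), standing on the stand around its spindle, with solid red cord. The white-and-red striped ring on the bench at about (480,300) is the look-alike. Going for the red one.

Call:
servo_tool:
  motion:
    - [-10,-16,0,0,0,0,1]
    - [-15,-25,0,0,0,0,1]
    - [-19,-31,0,0,0,0,1]
    - [-19,-31,0,0,0,0,1]
    - [-19,-31,0,0,0,0,1]
    - [-19,-31,0,0,0,0,1]
    - [-19,-31,0,0,0,0,1]
    - [-16,-26,0,0,0,0,1]
    - [-12,-20,0,0,0,0,1]
    - [-8,-13,0,0,0,0,1]
    - [-4,-6,0,0,0,0,1]
    - [0,0,0,0,0,0,1]
  grip_force: 40

```text
t: 37.82
tcp_pos: [0.3492, 0.2835, 0.1617]
tool_rot: [1.0, 0.006, -0.026, 0.004]
force: [-0.3, 0.4, 0.3]
finger_gap: 0.997
```

```bash
python3 p.py 0.367 0.295 0.10 0
```

```text
t 37.82 tcp [0.3492 0.2835 0.1617] yaw 0.7 tilt 3.05deg gap 0.997 F [-0.3  0.4  0.3]
shift tool (now) [ 21.2 -11.7  60.6] after turn [ 17.8 -11.5  61.7] turn [0.008 0.053 0.012] dist 65.0
```

Call:
servo_tool:
  motion:
    - [7,-4,0,0.01,0.05,0.01,1]
    - [7,-4,0,0,0,0,1]
    - [3,-2,6,0,0,0,1]
    - [0,0,12,0,0,0,1]
    - [0,0,12,0,0,0,1]
    - [0,0,6,0,0,0,1]
    - [0,0,0,0,0,0,1]

```text
t: 38.4
tcp_pos: [0.3705, 0.2902, 0.1191]
tool_rot: [1.0, -0.001, -0.004, 0.001]
force: [-0.0, -0.9, 0.3]
finger_gap: 0.998
```

```bash
python3 p.py 0.367 0.295 0.07 0
```

```text
t 38.40 tcp [0.3705 0.2902 0.1191] yaw -0.1 tilt 0.51deg gap 0.998 F [-0.  -0.9  0.3]
shift tool (now) [-3.1 -4.9 49.1] after turn [-3.5 -4.8 49.1] turn [ 0.002  0.009 -0.003] dist 49.0
```

Call:
servo_tool:
  motion:
    - [-3,-4,0,0,0.01,0,1]
    - [0,0,8,0,0,0,1]
    - [0,-1,10,0,0,0,1]
    - [0,0,10,0,0,0,1]
    - [0,0,6,0,0,0,1]
    - [0,0,0,0,0,0,1]

```text
t: 38.9
tcp_pos: [0.3698, 0.2953, 0.0834]
tool_rot: [1.0, -0.002, 0.002, 0.001]
force: [-0.7, -0.6, 0.5]
finger_gap: 1.003
```

```bash
python3 p.py 0.367 0.295 0.024 0
python3 - <<'E'
from h import *
s=snap('side'); f=s['frame'][:,:,::-1]
a=f[90:190,150:250]; cv2.imwrite('pics/j2.png',cv2.resize(a,None,fx=6,fy=6,interpolation=cv2.INTER_CUBIC))
E
```

```text
t 38.90 tcp [0.3698 0.2953 0.0834] yaw -0.3 tilt 0.28deg gap 1.003 F [-0.7 -0.6  0.5]
shift tool (now) [-3.1  0.2 59.4] after turn [-2.8  0.3 59.4] turn [ 0.001 -0.005 -0.005] dist 60.0
```

View pics/j2.png

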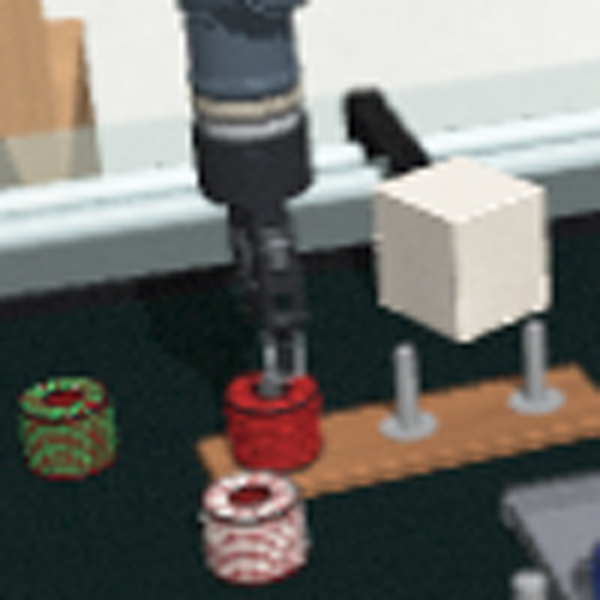

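Call:
servo_tool:
  motion:
    - [-3,0,6,0,0,0,1]
    - [0,0,10,0,0,0,1]
    - [0,0,12,0,0,0,1]
    - [-1,0,12,0,0,0,1]
    - [0,0,10,0,0,0,1]
    - [0,0,4,0,0,0,1]
    - [0,0,0,0,0,0,1]

```text
t: 39.53
tcp_pos: [0.3675, 0.2969, 0.0295]
tool_rot: [1.0, -0.002, 0.006, -0.001]
force: [-0.4, -0.6, -0.4]
finger_gap: 0.997
```

```bash
python3 p.py 0.367 0.295 0.024 0
```

```text
t 39.53 tcp [0.3675 0.2969 0.0295] yaw -0.2 tilt 0.70deg gap 0.997 F [-0.4 -0.6 -0.4]
shift tool (now) [-0.6  1.9  5.5] after turn [-0.5  1.9  5.5] turn [-0.002 -0.012 -0.004] dist 6.0
```

Call:
servo_tool:
  motion:
    - [0,1,5,0,-0.01,0,1]
    - [0,0,0,0,0,0,0.7]
    - [0,0,0,0,0,0,0.5]
    - [0,0,0,0,0,0,0.3]
    - [0,0,0,0,0,0,0]
    - [0,0,0,0,0,0,-1]
    - [0,0,0,0,0,0,-1]

```text
t: 40.12
tcp_pos: [0.3688, 0.2965, 0.0263]
tool_rot: [1.0, -0.002, 0.002, -0.002]
force: [-0.3, 0.1, -1.5]
finger_gap: 0.7
```

```bash
python3 p.py 0.367 0.295 0.124 0
```

```text
t 40.12 tcp [0.3688 0.2965 0.0263] yaw -0.2 tilt 0.37deg gap 0.700 F [-0.3  0.1 -1.5]
shift tool (now) [ -1.3   1.1 -97.7] after turn [ -1.8   1.5 -97.7] turn [-0.004 -0.005 -0.004] dist 98.0
```

Call:
servo_tool:
  motion:
    - [0,0,0,0,0,0,-1]
    - [0,0,0,0,0,0,-1]
  grip_force: 60

```text
t: 40.28
tcp_pos: [0.3688, 0.2965, 0.0264]
tool_rot: [1.0, -0.002, 0.003, -0.002]
force: [0.4, 0.0, -0.8]
finger_gap: 0.701
```

```bash
python3 p.py 0.367 0.295 0.124 0
python3 - <<'E'
from h import *
for n in('side','top'):
    s=snap(n); f=s['frame'][:,:,::-1]
    a=f[110:190,150:250] if n=='side' else f[200:270,140:220]
    cv2.imwrite('pics/j3%s.png'%n,cv2.resize(a,None,fx=7,fy=7,interpolation=cv2.INTER_CUBIC))
E
```

```text
t 40.28 tcp [0.3688 0.2965 0.0264] yaw -0.2 tilt 0.38deg gap 0.701 F [ 0.4  0.  -0.8]
shift tool (now) [ -1.3   1.  -97.6] after turn [ -1.8   1.5 -97.6] turn [-0.004 -0.005 -0.004] dist 98.0
```

View pics/j3side.png

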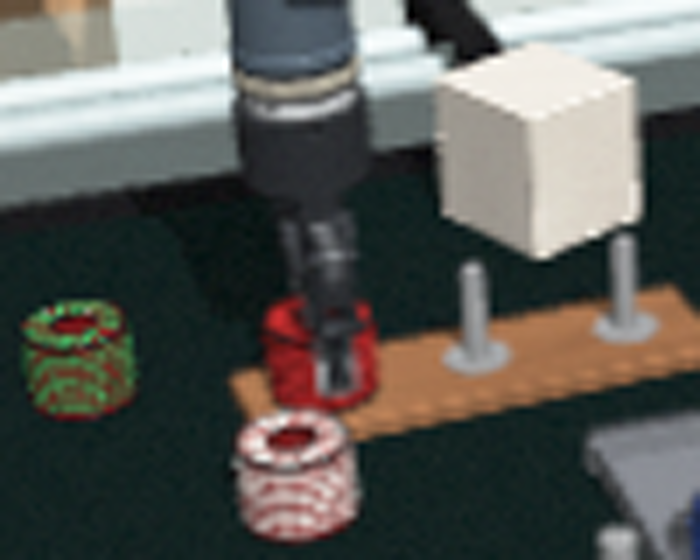

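Call:
servo_tool:
  motion:
    - [0,0,-5,0,0,0,-1]
    - [0,0,-10,0,0,0,-1]
    - [0,0,-12,0,0,0,-1]
    - [0,0,-12,0,0,0,-1]
    - [0,0,0,0,0,0,-1]

```text
t: 40.8
tcp_pos: [0.3678, 0.2959, 0.068]
tool_rot: [1.0, -0.002, 0.001, -0.002]
force: [-0.2, 0.2, -0.8]
finger_gap: 0.701
```

```bash
python3 p.py 0.367 0.296 0.15 0
```

```text
t 40.80 tcp [0.3678 0.2959 0.068 ] yaw -0.2 tilt 0.24deg gap 0.701 F [-0.2  0.2 -0.8]
shift tool (now) [ -0.6  -0.4 -82. ] after turn [ -0.8  -0.1 -82. ] turn [-0.003 -0.003 -0.004] dist 82.0
```

Call:
servo_tool:
  motion:
    - [0,0,-12,0,0,0,-1]
    - [0,0,-15,0,0,0,-1]
    - [0,0,-20,0,0,0,-1]
    - [0,0,-20,0,0,0,-1]
    - [0,0,-15,0,0,0,-1]
    - [0,0,0,0,0,0,-1]

```text
t: 41.3
tcp_pos: [0.3663, 0.295, 0.1544]
tool_rot: [1.0, -0.002, 0.001, -0.001]
force: [1.5, 1.1, -0.9]
finger_gap: 0.701
```

```bash
python3 p.py 0.537 0.1205 0.14 0.7
python3 - <<'E'
from h import *
s=snap('side'); f=s['frame'][:,:,::-1]
a=f[80:190,150:250]
cv2.imwrite('pics/j4.png',cv2.resize(a,None,fx=5,fy=5,interpolation=cv2.INTER_CUBIC))
E
```

```text
t 41.30 tcp [0.3663 0.295  0.1544] yaw -0.2 tilt 0.20deg gap 0.701 F [ 1.5  1.1 -0.9]
shift tool (now) [171.3 173.9  14.2] after turn [168.6 176.6  14.4] turn [-0.003 -0.002 -0.016] dist 245.0
```

View pics/j4.png

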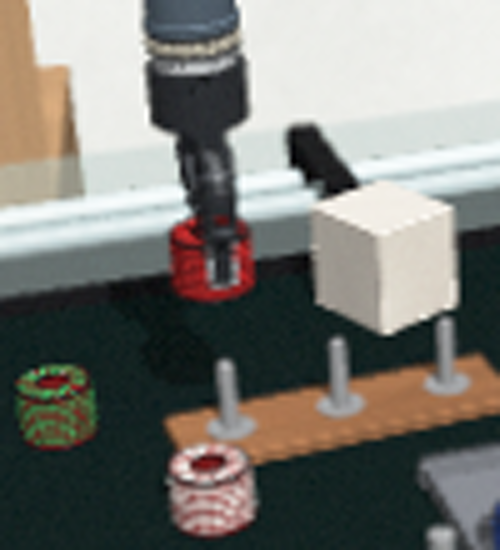

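Call:
servo_tool:
  motion:
    - [8,8,0,0,0,-0.01,-1]
    - [14,15,0,0,0,0,-1]
    - [19,20,0,0,0,0,-1]
    - [22,23,0,0,0,0,-1]
    - [22,23,0,0,0,0,-1]
    - [22,23,0,0,0,0,-1]
    - [20,21,0,0,0,0,-1]
    - [16,17,0,0,0,0,-1]
    - [11,12,0,0,0,0,-1]
    - [6,6,0,0,0,0,-1]
    - [0,0,0,0,0,0,-1]

```text
t: 42.27
tcp_pos: [0.525, 0.1185, 0.1382]
tool_rot: [1.0, 0.005, -0.01, 0.001]
force: [-0.0, 0.7, -0.7]
finger_gap: 0.698
```

```bash
python3 p.py 0.537 0.1205 0.08 0.7
```

```text
t 42.27 tcp [0.525  0.1185 0.1382] yaw 0.6 tilt 1.19deg gap 0.698 F [-0.   0.7 -0.7]
shift tool (now) [13.2 -1.9 58. ] after turn [12.  -1.9 58.2] turn [ 0.001  0.021 -0.002] dist 59.0
```

Call:
servo_tool:
  motion:
    - [6,-1,0,0,0.02,0,-1]
    - [4,-1,8,0,0,0,-1]
    - [0,0,15,0,0,0,-1]
    - [0,0,20,0,0,0,-1]
    - [0,0,15,0,0,0,-1]
    - [0,0,8,0,0,0,-1]
    - [0,0,0,0,0,0,-1]

```text
t: 42.85
tcp_pos: [0.5297, 0.1271, 0.0659]
tool_rot: [1.0, 0.008, -0.002, -0.0]
force: [0.1, -1.2, -2.4]
finger_gap: 0.699
```

```bash
python3 p.py 0.537 0.1205 0.024 0.7
python3 - <<'E'
from h import *
s=snap('side'); f=s['frame'][:,:,::-1]
a=f[120:220,210:310]; cv2.imwrite('pics/j5.png',cv2.resize(a,None,fx=6,fy=6,interpolation=cv2.INTER_CUBIC))
E
```

```text
t 42.85 tcp [0.5297 0.1271 0.0659] yaw 0.9 tilt 0.28deg gap 0.699 F [ 0.1 -1.2 -2.4]
shift tool (now) [ 7.4  6.7 41.9] after turn [ 7.2  6.7 41.9] turn [-0.001  0.005  0.004] dist 43.0
```

View pics/j5.png

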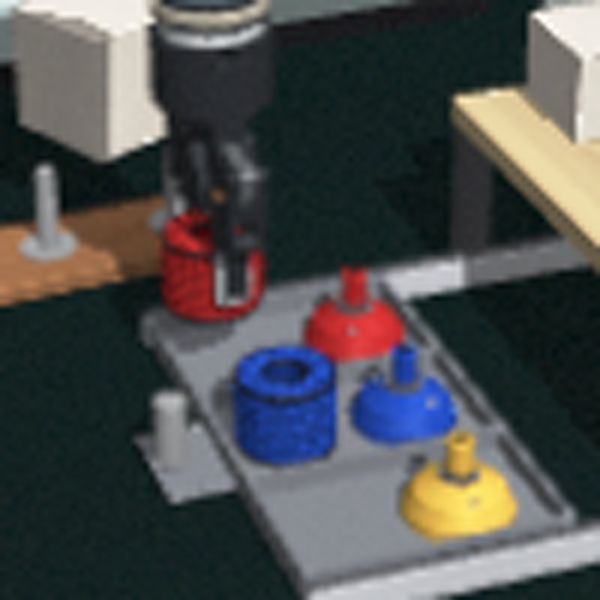

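Call:
servo_tool:
  motion:
    - [5,4,0,0,0,0,-1]
    - [3,2,4,0,0,0,-1]
    - [0,0,10,0,0,0,-1]
    - [0,0,9,0,0,0,-1]
    - [0,0,6,0,0,0,-1]
    - [0,0,0,0,0,0,-1]

```text
t: 43.4
tcp_pos: [0.5412, 0.1218, 0.0378]
tool_rot: [1.0, 0.009, 0.001, -0.0]
force: [-1.1, 0.2, -0.9]
finger_gap: 0.698
```

```bash
python3 p.py 0.537 0.1205 0.024 0.7
python3 - <<'E'
from h import *
s=snap('side'); f=s['frame'][:,:,::-1]
a=f[120:220,210:310]; cv2.imwrite('pics/j6.png',cv2.resize(a,None,fx=6,fy=6,interpolation=cv2.INTER_CUBIC))
E
```

```text
t 43.40 tcp [0.5412 0.1218 0.0378] yaw 1.0 tilt 0.18deg gap 0.698 F [-1.1  0.2 -0.9]
shift tool (now) [-4.3  1.2 13.8] after turn [-4.2  1.2 13.8] turn [-0.001 -0.003  0.006] dist 14.0
```

View pics/j6.png

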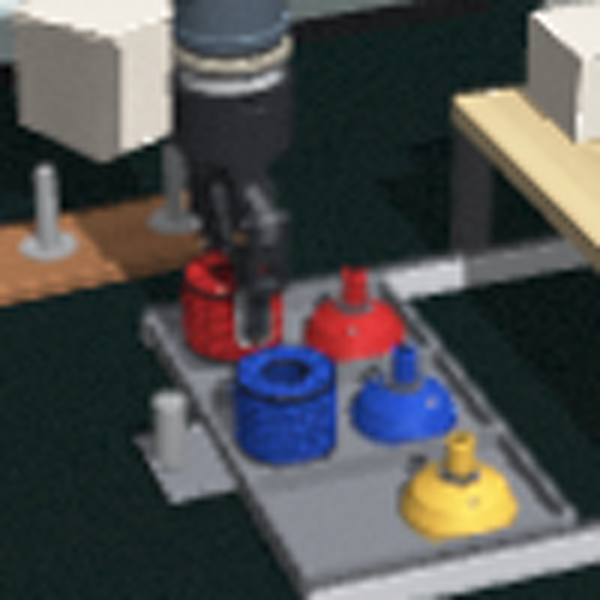

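Call:
servo_tool:
  motion:
    - [-3,1,5,0,0,0,-1]
    - [-1,0,5,0,0,0,-1]
    - [0,0,4,0,0,0,-1]
    - [0,0,2,0,0,0,-1]
    - [0,0,0,0,0,0,-1]

```text
t: 43.87
tcp_pos: [0.5383, 0.1205, 0.0227]
tool_rot: [1.0, 0.009, 0.003, -0.001]
force: [0.2, 0.4, -1.1]
finger_gap: 0.701
```

```bash
python3 p.py 0.537 0.1205 0.0235 0.7
```

```text
t 43.87 tcp [0.5383 0.1205 0.0227] yaw 1.0 tilt 0.39deg gap 0.701 F [ 0.2  0.4 -1.1]
shift tool (now) [-1.3 -0.  -0.8] after turn [-1.3 -0.  -0.8] turn [-0.001 -0.007  0.005] dist 2.0
```

Call:
servo_tool:
  motion:
    - [0,0,2,0,0,0,-1]
    - [0,0,1,0,0,0,-1]
    - [0,0,0,0,0,0,-1]

```text
t: 44.12
tcp_pos: [0.5397, 0.1205, 0.023]
tool_rot: [1.0, 0.009, 0.005, -0.001]
force: [0.4, 0.4, -0.9]
finger_gap: 0.697
```

Call:
servo_tool:
  motion:
    - [0,0,0,0,0,0,0.5]
    - [0,0,0,0,0,0,0.6]
    - [0,0,0,0,0,0,0.7]
    - [0,0,0,0,0,0,0.7]
    - [0,0,-8,0,0,0,0.7]
    - [0,0,-15,0,0,0,0.7]
    - [0,0,-25,0,0,0,0.8]
    - [0,0,-30,0,0,0,0.8]
    - [0,0,-35,0,0,0,0.8]
    - [0,0,-35,0,0,0,0.8]
    - [-20,0,-10,0,0,0,0.4]
    - [-20,10,0,0,0,0,0.2]

```text
t: 45.12
tcp_pos: [0.5011, 0.1101, 0.1881]
tool_rot: [1.0, 0.009, 0.006, -0.001]
force: [-0.7, -0.2, -0.5]
finger_gap: 0.635
```

```bash
python3 p.py 0.40 0.0205 0.17 0.7
python3 - <<'E'
from h import *
for n in('top','side'):
    s=snap(n,n+'6.png'); f=s['frame'][:,:,::-1]
    a=f[130:260,170:320] if n=='top' else f[130:250,200:350]
    cv2.imwrite('pics/%s6c.png'%n,cv2.resize(a,None,fx=4.5,fy=4.5,interpolation=cv2.INTER_CUBIC))
E
```

```text
t 45.12 tcp [0.5011 0.1101 0.1881] yaw 1.0 tilt 0.70deg gap 0.635 F [-0.7 -0.2 -0.5]
shift tool (now) [-102.9   87.8   16.8] after turn [-102.2   88.4   18.1] turn [-0.002 -0.012  0.006] dist 136.0
```

View pics/side6c.png

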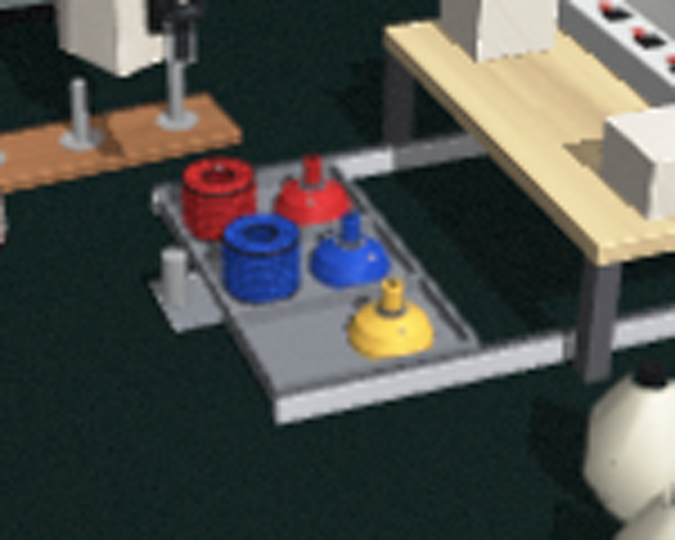

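View pics/top6c.png

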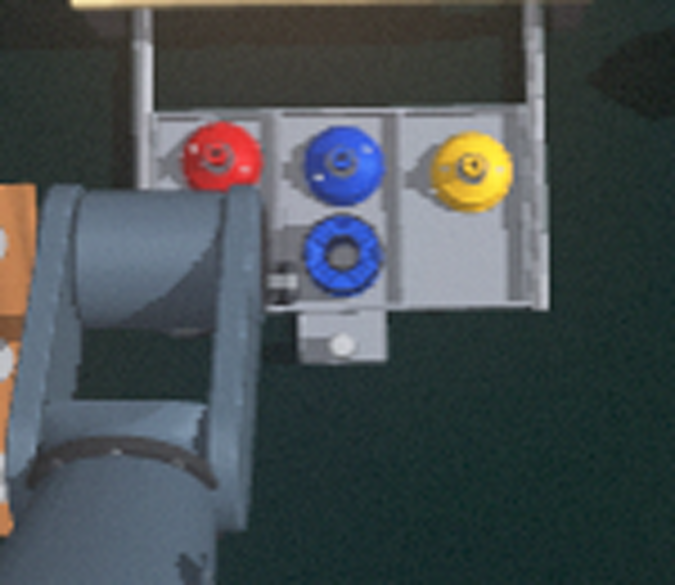

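Run:
```python
from h import *
t=snap('top'); s=snap('side')
print(onz(t,210.4-.4,165,.02)[1],onz(t,228.4-.4,165,.02)[1])
for n,p in(('red',(217,155)),('blue',(344,162)),('yel',(473,167))): print(n,onz(t,170+p[0]/4.5-.4,130+p[1]/4.5-.4,.061).round(4))
for n,b in [(n,b) for n,c in(('top',t),('side',s)) for b in blobs(c)]: print(n,b[0],b[1],b[2])
a=s['frame'][150:215,235:305,::-1]; cv2.imwrite('pics/k1.png',cv2.resize(a,None,fx=9,fy=9,interpolation=cv2.INTER_CUBIC))
```

```text
0.14930246983561793 0.08337134074288798
red [0.6211 0.1166 0.061 ]
blue [0.6152 0.0162 0.061 ]
yel [ 0.611  -0.0856  0.061 ]
top red [219.  165.1] [211, 157, 17, 16, 175]
top red [368.6 215.8] [365, 204, 8, 25, 180]
top blue [246.3 166.5] [238, 158, 17, 18, 188]
top blue [245.7 186.4] [238, 178, 16, 18, 172]
top blue [410.1 199.7] [384, 181, 53, 38, 1668]
top blue [496.7 374.5] [482, 365, 30, 19, 538]
top yellow [274.5 168. ] [266, 160, 18, 17, 202]
side red [247.8 172.9] [241, 165, 16, 18, 216]
side red [269.2 174.7] [261, 170, 17, 10, 106]
side red [272.6 285.9] [256, 279, 35, 15, 323]
side blue [257.5 186.9] [249, 178, 17, 19, 277]
side blue [277.  188.1] [269, 183, 17, 11, 135]
side blue [316.6 313. ] [280, 281, 79, 66, 3110]
side yellow [292.2 203.3] [289, 198, 7, 10, 41]
side yellow [283.5 203.8] [278, 200, 10, 9, 58]
```

View pics/k1.png

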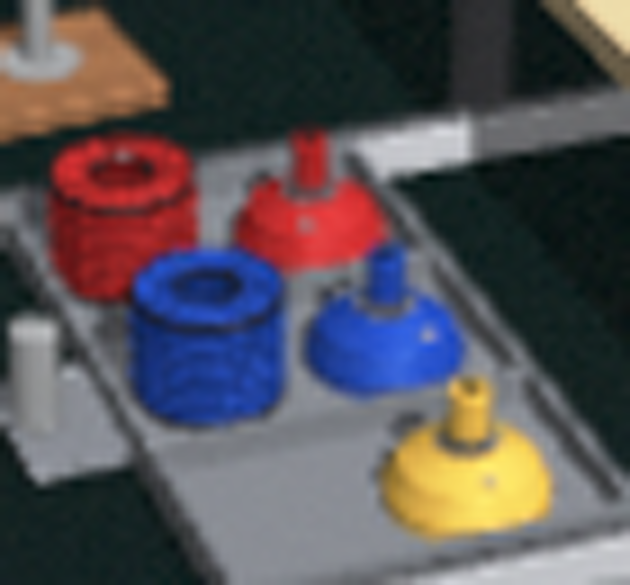

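All five items are upright or flat in matching bays: red rose at crop (310,215), blue at (387,335), yellow at (468,480), with the bobbins standing beside their roses. Now the handle.

Call:
servo_tool:
  motion:
    - [-9,20,0,0,-0.01,0,0]
    - [-9,25,0,0,0,0,0]
    - [-9,24,0,0,0,0,0]
    - [-6,14,0,0,0,0,0]
    - [-3,5,0,0,0,0,0]
    - [0,0,10,0,0,0,0]
    - [0,0,20,0,0,0,0]
    - [0,0,20,0,0,0,0]
    - [0,0,10,0,0,0,0]
    - [0,0,0,0,0,0,0]
  grip_force: 40

```text
t: 46.15
tcp_pos: [0.476, 0.0186, 0.1188]
tool_rot: [1.0, 0.008, 0.001, -0.002]
force: [-0.6, 0.5, -0.4]
finger_gap: 0.505
```

```bash
python3 p.py 0.4635 0.0205 0.075 0.3
```

```text
t 46.15 tcp [0.476  0.0186 0.1188] yaw 0.9 tilt 0.24deg gap 0.505 F [-0.6  0.5 -0.4]
shift tool (now) [-12.6  -2.   43.8] after turn [-12.5  -2.   43.8] turn [-0.003 -0.003  0.01 ] dist 46.0
```

Call:
servo_tool:
  motion:
    - [-8,-1,0,0,0,0.01,0]
    - [-6,-1,0,0,0,0,0]
    - [-1,0,10,0,0,0,0]
    - [-1,0,12,0,0,0,0]
    - [0,0,12,0,0,0,0]
    - [0,0,0,0,0,0,0]

```text
t: 46.65
tcp_pos: [0.4605, 0.0224, 0.0857]
tool_rot: [1.0, 0.003, 0.003, -0.002]
force: [-0.4, -0.1, 0.2]
finger_gap: 0.499
```

```bash
python3 p.py 0.4635 0.0205 0.0235 0.3
```

```text
t 46.65 tcp [0.4605 0.0224 0.0857] yaw 0.3 tilt 0.43deg gap 0.499 F [-0.4 -0.1  0.2]
shift tool (now) [ 2.6  2.1 62.2] after turn [ 3.   1.9 62.2] turn [-0.003 -0.007  0.001] dist 62.0
```

Call:
servo_tool:
  motion:
    - [2,2,5,0,0,0,0]
    - [0,0,12,0,0,0,0]
    - [0,0,14,0,0,0,0]
    - [0,0,12,0,0,0,0]
    - [0,0,8,0,0,0,0]
    - [0,0,0,0,0,0,0]

```text
t: 47.15
tcp_pos: [0.4671, 0.0201, 0.0373]
tool_rot: [1.0, 0.003, 0.009, -0.0]
force: [0.1, -0.1, -0.0]
finger_gap: 0.496
```

```bash
python3 p.py 0.4635 0.0205 0.0235 0.3
```

```text
t 47.15 tcp [0.4671 0.0201 0.0373] yaw 0.4 tilt 1.03deg gap 0.496 F [ 0.1 -0.1 -0. ]
shift tool (now) [-3.8 -0.4 13.7] after turn [-3.6 -0.4 13.8] turn [-0.001 -0.018  0.001] dist 14.0
```

Call:
servo_tool:
  motion:
    - [-3,0,5,0,-0.02,0,0]
    - [-2,0,6,0,0,0,0]
    - [0,0,2,0,0,0,0]
    - [0,0,0,0,0,0,-0.4]
    - [0,0,0,0,0,0,-0.6]
    - [0,0,0,0,0,0,-0.8]
    - [0,0,0,0,0,0,-1]
    - [0,0,0,0,0,0,-1]

```text
t: 47.82
tcp_pos: [0.4629, 0.021, 0.025]
tool_rot: [1.0, 0.003, -0.0, -0.001]
force: [-0.1, 1.0, -1.9]
finger_gap: 0.223
```

```bash
python3 p.py 0.663 0.023 0.0235 0.3
```

```text
t 47.82 tcp [0.4629 0.021  0.025 ] yaw 0.3 tilt 0.10deg gap 0.223 F [-0.1  1.  -1.9]
shift tool (now) [200.1  -0.9   1.3] after turn [200.1  -1.    1.5] turn [-0.002  0.001  0.   ] dist 200.0
```

Call:
servo_tool:
  motion:
    - [2,0,0,0,0,0,-1]
    - [4,0,0,0,0,0,-1]
    - [6,0,0,0,0,0,-1]
    - [8,0,0,0,0,0,-1]
    - [9,0,0,0,0,0,-1]
    - [9,0,0,0,0,0,-1]
    - [9,0,0,0,0,0,-1]
    - [9,0,0,0,0,0,-1]
    - [9,0,0,0,0,0,-1]
    - [9,0,0,0,0,0,-1]
    - [9,0,0,0,0,0,-1]
    - [9,0,0,0,0,0,-1]

```text
t: 48.82
tcp_pos: [0.5594, 0.0225, 0.025]
tool_rot: [1.0, 0.003, -0.005, -0.001]
force: [-3.3, -0.5, 1.1]
finger_gap: 0.221
```

```bash
python3 p.py 0.663 0.023 0.0245 0.5;python3 - <<'E'
from h import *
s=snap('side'); f=s['frame'][:,:,::-1]
a=f[110:230,220:370]; cv2.imwrite('pics/k2.png',cv2.resize(a,None,fx=4.5,fy=4.5,interpolation=cv2.INTER_CUBIC))
E
```

```text
t 48.82 tcp [0.5594 0.0225 0.025 ] yaw 0.3 tilt 0.60deg gap 0.221 F [-3.3 -0.5  1.1]
shift tool (now) [ 1.036e+02  1.000e-01 -5.000e-01] after turn [103.6   0.4   0.5] turn [-0.003  0.01  -0.003] dist 104.0
```

View pics/k2.png

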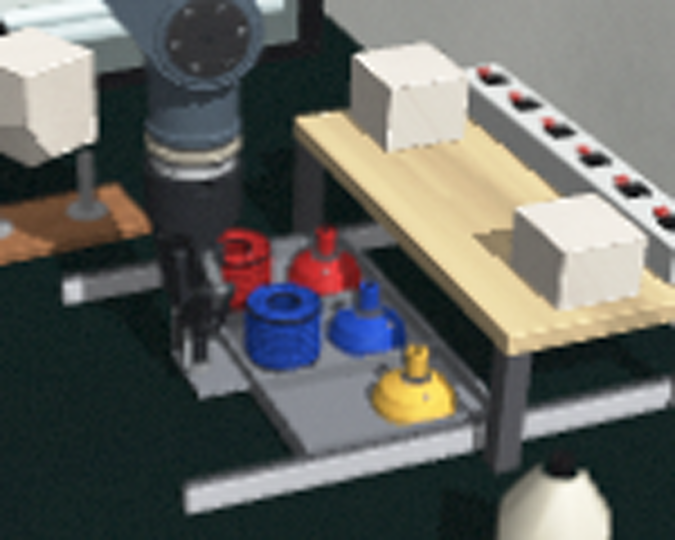

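The tray slides straight and its load stays put. Continuing.

Call:
servo_tool:
  motion:
    - [9,0,0,0,0.01,0,-1]
    - [9,0,0,0,0,0,-1]
    - [9,0,0,0,0,0,-1]
    - [9,0,0,0,0,0,-1]
    - [9,0,0,0,0,0,-1]
    - [9,0,0,0,0,0,-1]
    - [9,0,0,0,0,0,-1]
    - [8,0,0,0,0,0,-1]
    - [7,0,0,0,0,0,-1]
    - [6,0,0,0,0,0,-1]
    - [5,0,0,0,0,0,-1]

```text
t: 49.78
tcp_pos: [0.656, 0.024, 0.025]
tool_rot: [1.0, 0.003, -0.002, -0.002]
force: [-2.3, -0.2, 1.6]
finger_gap: 0.222
```

```bash
python3 p.py 0.663 0.023 0.0245 0.5
```

```text
t 49.78 tcp [0.656 0.024 0.025] yaw 0.4 tilt 0.32deg gap 0.222 F [-2.3 -0.2  1.6]
shift tool (now) [7.  1.  0.5] after turn [6.9 1.  0.5] turn [-0.003  0.005 -0.002] dist 7.0
```

Call:
servo_tool:
  motion:
    - [4,0,0,0,0,0,-1]
    - [4,0,0,0,0,0,-1]
    - [4,0,0,0,0,0,-1]
    - [4,0,0,0,0,0,-1]
    - [4,0,0,0,0,0,-1]

```text
t: 50.2
tcp_pos: [0.6574, 0.024, 0.025]
tool_rot: [1.0, 0.005, -0.026, -0.001]
force: [-9.8, -1.2, 7.8]
finger_gap: 0.22
```

```bash
python3 p.py 0.663 0.023 0.0245 0.5
```

```text
t 50.20 tcp [0.6574 0.024  0.025 ] yaw 0.6 tilt 3.01deg gap 0.220 F [-9.8 -1.2  7.8]
shift tool (now) [5.6 1.1 0.2] after turn [5.6 1.1 0.5] turn [-0.003  0.052  0.002] dist 6.0
```

Call:
servo_tool:
  motion:
    - [3,0,0,0,0.05,0,-1]
    - [6,0,0,0,0,0,-1]
    - [7,0,0,0,0,0,-1]
    - [7,0,0,0,0,0,-1]

```text
t: 50.53
tcp_pos: [0.6576, 0.024, 0.0248]
tool_rot: [1.0, 0.008, -0.028, -0.002]
force: [-13.5, -2.2, 3.7]
finger_gap: 0.219
```

```bash
python3 p.py 0.663 0.023 0.0245 0.5;python3 - <<'E'
from h import *
for n in('side','top'):
    s=snap(n); f=s['frame'][:,:,::-1]
    a=f[110:230,220:370] if n=='side' else f[115:185,190:300]
    cv2.imwrite('pics/k3%s.png'%n,cv2.resize(a,None,fx=5,fy=5,interpolation=cv2.INTER_CUBIC))
    b=cv2.imread('pics/%s0.png'%n); b=b[110:230,220:370] if n=='side' else b[115:185,190:300]
    cv2.imwrite('pics/k3%s_0.png'%n,cv2.resize(b,None,fx=5,fy=5,interpolation=cv2.INTER_CUBIC))
E
```

```text
t 50.53 tcp [0.6576 0.024  0.0248] yaw 0.9 tilt 3.19deg gap 0.219 F [-13.5  -2.2   3.7]
shift tool (now) [5.4 1.1 0. ] after turn [5.4 1.1 0.3] turn [-0.003  0.056  0.007] dist 5.0
```

View pics/k3side.png

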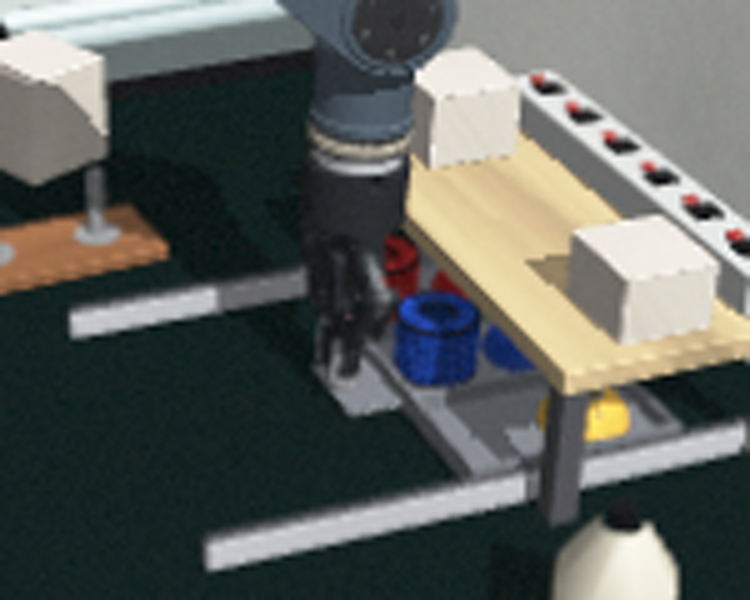

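View pics/k3side_0.png

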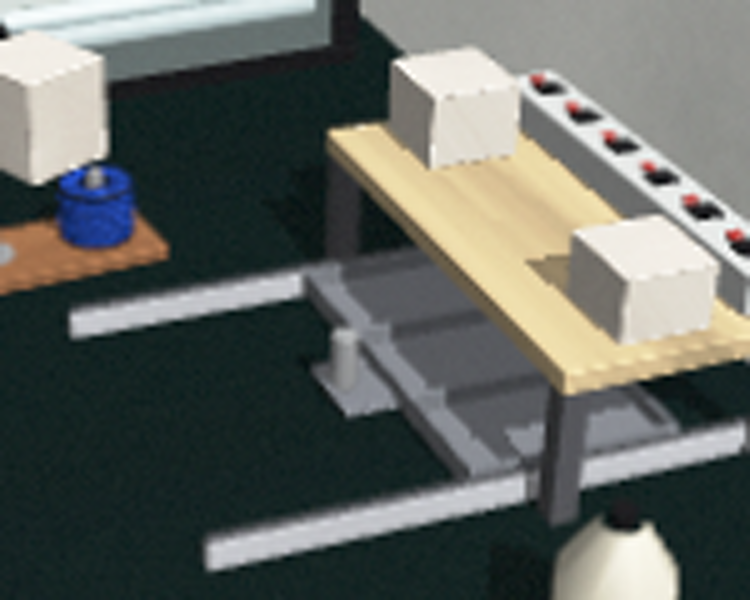

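Run:
```python
from h import *
s=snap('side')['frame'][:,:,::-1]; s0=cv2.imread('pics/side0.png')
def sh(x0,x1,y0,y1):
    a=cv2.cvtColor(s0[y0:y1,x0:x1],cv2.COLOR_BGR2GRAY).astype(np.float32);b=cv2.cvtColor(s[y0:y1,x0:x1],cv2.COLOR_BGR2GRAY).astype(np.float32)
    return cv2.phaseCorrelate(a,b,cv2.createHanningWindow((x1-x0,y1-y0),cv2.CV_32F))
print('front wall',sh(296,330,182,212)); print('lip',sh(284,304,183,197)); print('runner ctrl',sh(258,300,205,228))
print(proj(snap('side'),(.66,.02,.03)),proj(snap('side'),(.656,.02,.03)))
```

```text
front wall ((0.26184056866635785, -0.05555578866038857), 0.911676992310418)
lip ((0.29286785275110105, 0.5631025984043312), 1.1067057760556538)
runner ctrl ((0.4649986940451818, 0.07351672039862223), 0.9850683638343105)
[288.06693605 182.51802227] [287.06151523 182.70519874]
```

View pics/k3top.png

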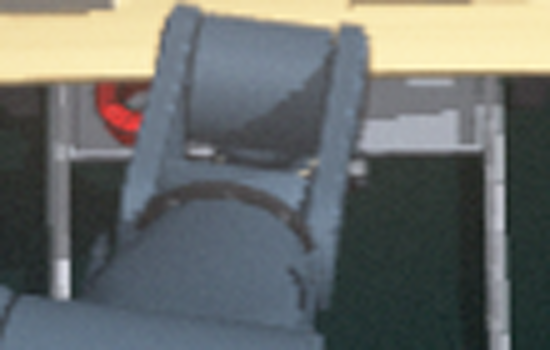

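View pics/k3top_0.png

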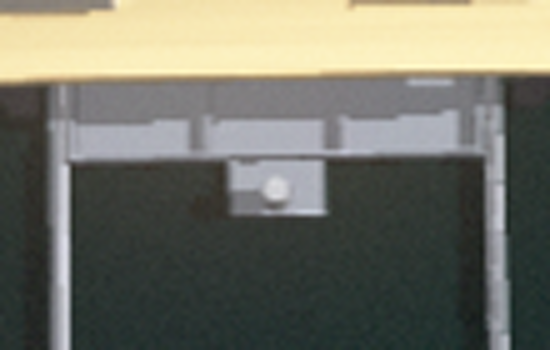

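The front wall is within about 1 mm of its starting (home) place, and 13 N does not move it further. The first approach reached x = 0.677 freely, so the shelf isn't what blocks it. Releasing.

Call:
servo_tool:
  motion:
    - [0,0,0,0,0,0,-0.6]
    - [0,0,0,0,0,0,-0.3]
    - [0,0,0,0,0,0,0]
    - [0,0,0,0,0.02,0,0]
    - [0,0,-8,0,0.03,0,0]
    - [0,0,-15,0,0,0,0]
    - [-3,0,-25,0,0,0,0]
    - [-5,0,-30,0,0,0,0]
    - [-20,0,-30,0,0,0,0]
    - [-35,0,-20,0,0,0,0]
    - [-40,0,0,0,0,0,0]
    - [-40,0,0,0,0,0,0]

```text
t: 51.78
tcp_pos: [0.5342, 0.0187, 0.1624]
tool_rot: [1.0, 0.008, 0.018, 0.001]
force: [0.2, -0.6, 0.0]
finger_gap: 0.501
```

Call:
servo_tool:
  motion:
    - [-20,30,-10,0,0,0,0]
    - [-10,38,0,0,0,0,0]
    - [0,40,0,0,0,0,0]
    - [0,40,0,0,0,0,0]
    - [0,40,0,0,0,0,0]
    - [0,40,0,0,0,0,0]
    - [0,20,0,0,0,0,0]
    - [0,0,0,0,0,0,0]

```text
t: 52.45
tcp_pos: [0.5064, -0.2406, 0.185]
tool_rot: [1.0, 0.012, 0.024, 0.006]
force: [0.3, 0.2, -0.3]
finger_gap: 0.503
```

```bash
python3 p.py 0.5 0 0.2
python3 - <<'E'
from h import *
for n in('top','side'):
    s=snap(n,n+'7.png'); f=s['frame'][:,:,::-1]
    cv2.imwrite('pics/%s7b.png'%n,cv2.resize(f,(800,600),interpolation=cv2.INTER_CUBIC))
    a=f[110:230,220:370] if n=='side' else f[115:185,190:300]
    cv2.imwrite('pics/k4%s.png'%n,cv2.resize(a,None,fx=5,fy=5,interpolation=cv2.INTER_CUBIC))
    s0=cv2.imread('pics/%s0.png'%n)
    def sh(x0,x1,y0,y1):
        g=[cv2.cvtColor(i[y0:y1,x0:x1],cv2.COLOR_BGR2GRAY).astype(np.float32) for i in (s0,f)]
        return np.round(cv2.phaseCorrelate(g[0],g[1],cv2.createHanningWindow((x1-x0,y1-y0),cv2.CV_32F))[0],2)
    print(n,[sh(*w) for w in ([(278,306,170,197),(296,330,182,212),(258,300,205,228)] if n=='side' else [(233,258,144,160),(190,205,180,205)])])
E
```

```text
t 52.45 tcp [ 0.5064 -0.2406  0.185 ] yaw 1.4 tilt 2.86deg gap 0.503 F [ 0.3  0.2 -0.3]
shift tool (now) [ 1.000e-01 -2.405e+02 -1.810e+01] after turn [  -3.5 -240.7  -15. ] turn [ 0.012 -0.048  0.011] dist 241.0
top [array([ 0.21, -0.61]), array([0.13, 0.06])]
side [array([0.55, 0.45]), array([0.04, 0.03]), array([ 0.37, -0.12])]
```

View pics/side7b.png

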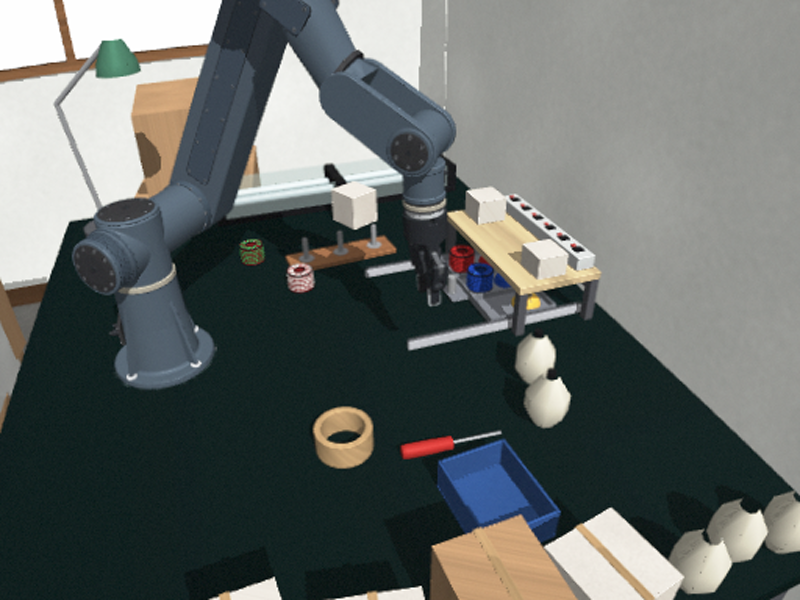

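View pics/k4top.png

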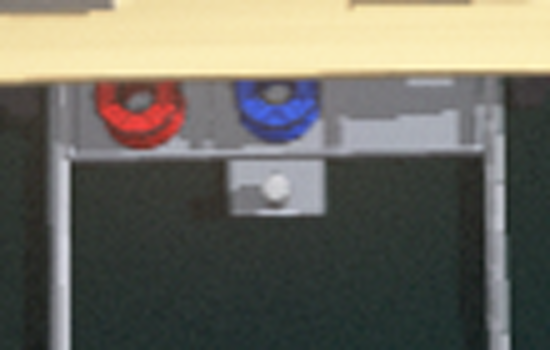

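View pics/k4side.png

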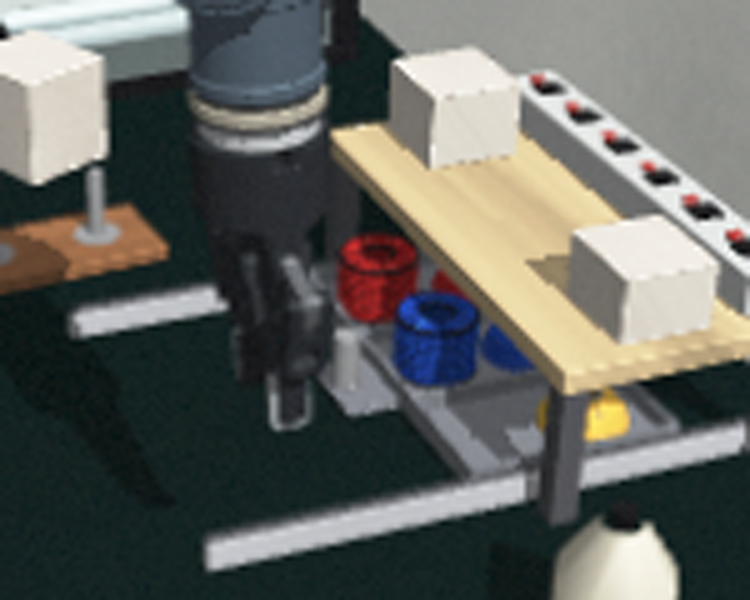

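Post (276,187) and lip match the start picture, so the tray is home. The bobbins stand in the red and blue bays, and the bystanders are where they were. Handing in.

```bash
python3 -c "
from station import manip
print(manip.sign_off())"
```

```text
the job is handed in; nothing more can be done
None
```

The job is done and handed in at about 52 s of the 208 s allowed; no verdict came back.

- **Tray out:** I pulled the tray until it stalled at its front stop.
- **Roses:** each sits flat in its own bay: red left, blue middle, yellow right.
- **Bobbins:** only red and blue were on the stand. I lifted both off their spindles and stood them beside the rose of their own colour. The green and the white look-alikes stayed on the bench.
- **Tray home:** I pushed the loaded tray back until it stalled, then moved the gripper well clear.

**Last checks:**
- In the side view the tray front lies within about 1 mm of where it started, and a 13 N push did not move it further. The top-view comparison shows up to about 2 mm, which may only be the bobbins altering the picture.
- Both bobbins are upright in the final pictures and the bystanders look unmoved. The shelf partly hides the roses there. They were last seen fully, flat in their bays, just before the push.

**What went wrong or disagreed:**
- **First handle grip:** it missed and closed beside the post. I redid it without visible harm.
- **Tray travel:** from the arm's own positions it came to about 196 mm each way, not 200 mm, though the tray stalled at both ends.
- **Red rose:** it stands only about 3 mm from the rear wall of its bay.

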